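# Dock the socket blocks from the keeper rack

## Task

Take every socket block that hangs on the rack off its peg, snapping the peg's red sprung keeper open first, and dock them all together with the grey block: standing upright on the bench in one straight row with their sides against the blue fence, in any order, the first flush against the end stop and each next one butted flush against its neighbour, with no gaps. Snap every keeper shut again, leave the other tools where they lie, and let go of everything.

Things in the scene. Friction and masses are not known exactly. Their poses are not given: they have to be found in the camera images.
- rack: grey rack fixed to the bench; origin on the bench under the middle of its crossbar (340 mm along y, 20 mm deep, 171 to 203 mm high, nothing above). Three steel pegs at y = +110, 0, -110 mm run level along -x (to the robot) to x = -111 mm: slotted bars 14 mm wide, 10 mm tall, upper face 192 mm above the bench, a red keeper lever in each tip
- block_grey: grey socket block, 0.3 kg; origin at the centre of its underside. Body 70 (x) x 56 (y) x 54 mm, four sockets on top up to z = 57 mm. On its middle stands a hanger plate, 10 mm thick in x, 44 mm wide in y, up to z = 104 mm, with a window 24 mm wide at z = 60 to 86 mm; grip the bridge above it (z = 86 to 104) across the 44 mm. Starts loose on the bench before the fence
- block_blue: socket block like block_grey with its body in blue. It starts hanging by its plate's window on one of the rack's pegs, about 52 mm ahead of the crossbar's middle, its x axis along the peg, its underside 106 mm above the bench; or it may be absent
- block_green: socket block like block_grey with its body in green. It starts hanging by its plate's window on one of the rack's pegs, about 52 mm ahead of the crossbar's middle, its x axis along the peg, its underside 106 mm above the bench; or it may be absent
- block_orange: socket block like block_grey with its body in orange. It starts hanging by its plate's window on one of the rack's pegs, about 52 mm ahead of the crossbar's middle, its x axis along the peg, its underside 106 mm above the bench; or it may be absent
- fence: blue L-shaped fence, 30 mm high, fixed to the bench; origin at its inner corner, on the bench. The long side runs 300 mm along +x, its face (y = 0) looking to -y, to the robot; the end stop's face is at x = 0, looking to +x. Docked blocks stand on the bench, x axes along the fence's, centres at y = -28 mm, x = 35, 105, 175, 245 mm
- keeper_left (a joint): hinge of the red keeper on the left peg (seen from the robot), rad: 0 = shut, lever upright; it turns only inwards (top going to rack +x), up to 1.5 = open, lever lying in the peg's slot. An over-centre spring (at most 0.12 N m) shuts it again below 0.75, snaps it fully open beyond, and holds it there
- keeper_middle (a joint): hinge of the red keeper on the middle peg (seen from the robot), rad: 0 = shut, lever upright; it turns only inwards (top going to rack +x), up to 1.5 = open, lever lying in the peg's slot. An over-centre spring (at most 0.12 N m) shuts it again below 0.75, snaps it fully open beyond, and holds it there
- keeper_right (a joint): hinge of the red keeper on the right peg (seen from the robot), rad: 0 = shut, lever upright; it turns only inwards (top going to rack +x), up to 1.5 = open, lever lying in the peg's slot. An over-centre spring (at most 0.12 N m) shuts it again below 0.75, snaps it fully open beyond, and holds it there
- keeper_left_pivot (a point): fixed pivot of the left peg's keeper, in the peg's slot 105 mm ahead of the crossbar's middle, 187 mm above the bench (5 mm below the peg's upper face). Opposite the long arm the lever has a 25 mm tail with a 14 mm wide thumb pad: shut it hangs straight down, open it sticks out level ahead of the peg; pressing its end about 20 mm down snaps the keeper shut
- keeper_middle_pivot (a point): fixed pivot of the middle peg's keeper, in the peg's slot 105 mm ahead of the crossbar's middle, 187 mm above the bench (5 mm below the peg's upper face). Opposite the long arm the lever has a 25 mm tail with a 14 mm wide thumb pad: shut it hangs straight down, open it sticks out level ahead of the peg; pressing its end about 20 mm down snaps the keeper shut
- keeper_right_pivot (a point): fixed pivot of the right peg's keeper, in the peg's slot 105 mm ahead of the crossbar's middle, 187 mm above the bench (5 mm below the peg's upper face). Opposite the long arm the lever has a 25 mm tail with a 14 mm wide thumb pad: shut it hangs straight down, open it sticks out level ahead of the peg; pressing its end about 20 mm down snaps the keeper shut
- keeper_left_tip (a point): upper end of the left keeper's long arm (6 mm thick), 29 mm from the pivot: shut it stands 24 mm above the peg and blocks the block; pushing it towards the crossbar (4 to 7 N, about 25 mm) snaps the keeper open; open it lies flush in the slot
- keeper_middle_tip (a point): upper end of the middle keeper's long arm (6 mm thick), 29 mm from the pivot: shut it stands 24 mm above the peg and blocks the block; pushing it towards the crossbar (4 to 7 N, about 25 mm) snaps the keeper open; open it lies flush in the slot
- keeper_right_tip (a point): upper end of the right keeper's long arm (6 mm thick), 29 mm from the pivot: shut it stands 24 mm above the peg and blocks the block; pushing it towards the crossbar (4 to 7 N, about 25 mm) snaps the keeper open; open it lies flush in the slot
- allen_set: bystander: hex keys in a red folder, 85x28x21 mm, lying under the rack's pegs; origin under its centre
- tape_roll: bystander: roll of black tape, 58x56x19 mm, lying flat; origin under its centre
- pliers_red: bystander: pliers with red grips, 185x59x13 mm, long along its x; origin under its centre
- spanner_19: bystander: combination spanner, 230x41x9 mm, long along its x; origin under its centre
Things that resemble listed ones, but are neither listed nor needed, are in the scene too. What is shaped like the block_grey but purple is not meant.

How it is judged (in metres and radians):
On the way:
1. a keeper has been snapped open (value of joint any of keeper_left, keeper_middle, keeper_right above 1.2 rad), for 0.2 s.
At the end, for the whole second after the job is handed in: All blocks present stand upright and at rest in one row along the fence: within 0.08 rad of square, within 8 mm of its face, the first within 2 mm of the stop, gaps under 2.8 mm (the row at most 5 mm too long in all). All keepers are shut (below 0.15 rad) (y of block_grey in the frame of fence between -0.036 and -0.025 m and angle between the x axis of each of block_grey, block_blue, block_green, block_orange and the x axis of fence, either way round below 0.08 rad and angle between each of block_grey, block_blue, block_green, block_orange's own z axis and vertical below 0.08 rad and height (world z) of each of block_grey, block_blue, block_green, block_orange below 0.006 m and linear speed of each of block_grey, block_blue, block_green, block_orange below 0.02 m/s and (x of block_grey in the frame of fence between 0.032 and 0.037 m or x of block_grey in the frame of fence between 0.102 and 0.108 m or x of block_grey in the frame of fence between 0.172 and 0.179 m or x of block_grey in the frame of fence between 0.242 and 0.25 m) and y of block_blue in the frame of fence between -0.036 and -0.025 m and (x of block_blue in the frame of fence between 0.032 and 0.037 m or x of block_blue in the frame of fence between 0.102 and 0.108 m or x of block_blue in the frame of fence between 0.172 and 0.179 m or x of block_blue in the frame of fence between 0.242 and 0.25 m) and y of block_green in the frame of fence between -0.036 and -0.025 m and (x of block_green in the frame of fence between 0.032 and 0.037 m or x of block_green in the frame of fence between 0.102 and 0.108 m or x of block_green in the frame of fence between 0.172 and 0.179 m or x of block_green in the frame of fence between 0.242 and 0.25 m) and y of block_orange in the frame of fence between -0.036 and -0.025 m and (x of block_orange in the frame of fence between 0.032 and 0.037 m or x of block_orange in the frame of fence between 0.102 and 0.108 m or x of block_orange in the frame of fence between 0.172 and 0.179 m or x of block_orange in the frame of fence between 0.242 and 0.25 m) and (x of block_grey in the frame of fence between 0.032 and 0.037 m or x of block_blue in the frame of fence between 0.032 and 0.037 m or x of block_green in the frame of fence between 0.032 and 0.037 m or x of block_orange in the frame of fence between 0.032 and 0.037 m) and (x of block_grey in the frame of fence between 0.102 and 0.108 m or x of block_blue in the frame of fence between 0.102 and 0.108 m or x of block_green in the frame of fence between 0.102 and 0.108 m or x of block_orange in the frame of fence between 0.102 and 0.108 m) and (x of block_grey in the frame of fence between 0.172 and 0.179 m or x of block_blue in the frame of fence between 0.172 and 0.179 m or x of block_green in the frame of fence between 0.172 and 0.179 m or x of block_orange in the frame of fence between 0.172 and 0.179 m) and (horizontal distance between block_grey and block_blue below 0.0728 m or horizontal distance between block_grey and block_green below 0.0728 m or horizontal distance between block_grey and block_orange below 0.0728 m) and (horizontal distance between block_blue and block_grey below 0.0728 m or horizontal distance between block_blue and block_green below 0.0728 m or horizontal distance between block_blue and block_orange below 0.0728 m) and (horizontal distance between block_green and block_grey below 0.0728 m or horizontal distance between block_green and block_blue below 0.0728 m or horizontal distance between block_green and block_orange below 0.0728 m) and (horizontal distance between block_orange and block_grey below 0.0728 m or horizontal distance between block_orange and block_blue below 0.0728 m or horizontal distance between block_orange and block_green below 0.0728 m) and value of joint each of keeper_left, keeper_middle, keeper_right below 0.15 rad); the robot touches nothing.
It fails at once if another tool was moved by more than 30 mm (distance of any of allen_set, tape_roll, pliers_red, spanner_19 from where it was at the start of the episode above 0.03 m).
Of block_blue, block_green, block_orange only 2 to 3 are there at a start; the rules pass over those that are not, and their reading is None.
At some moment in a run one of block_grey may be knocked a few centimetres aside while the robot is not near it.
It also fails if it takes over 210 s, if anything falls off the work surface, if the arm or the gripper's body presses on something with over 40 N, if the wrist force passes 120 N, or if a joint passes its speed limit or range.

## Robot

A 6-joint arm with a two-finger parallel gripper is mounted at the origin on a cart in front of the work surface, level with it; the furniture and walls round the work are solid. World frame = base frame: x ahead of the robot, y to its left, z up, the work surface at z = 0. Lengths are in mm, angles in rad, forces in N, time in s.
With the tool pointing down it reaches from about 350 to 875 mm from the base axis. Payload 4.2 kg.
Tool frame: the origin (TCP) lies at the very end of the fingers, on their centre line; the grasp point (between the pads) lies arm.grip_depth behind it (arm.grip_depth is the distance from the TCP to the grasp point, in mm); x points along the fingers, y is the direction in which the jaws open and shut, and the axes are right-handed (so a half turn about x gives the same grasp; the last joint's range is limited). The gripper opens to 85 mm and grips with 20 to 120 N. Pads are 22 mm wide; open, the fingers measure 114 mm over their backs; the gripper's body (76 mm by 85 mm) begins 54 mm behind the grasp point. The pads swing forward as they close: fully open they stand 13 mm farther back than shut.
Start: joints at [-0.884, 0.385, 0.008, 0, -1.194, -0.259], TCP at [259.306, -568.647, 231.312] pointing down, gripper open.
Joint ranges: [-3.14, 3.14], [-1.21, 2.06], [-1.07, 1.41], [-3.16, 2.05], [-2.99, -0.16], [-3.1, 3.1]. Speed limits (rad/s): [2.79, 2.79, 3.14, 3.14, 3.14, 3.14].

## Interface

Orientations are given as a unit quaternion [x, y, z, w].
In Python, from bench import arm, get_image, models gives the robot as it stands.
- The arm moves only by the tool arm_command, never from a script. Its argument "rows" is a list of rows, each an object of numbers: "dx", "dy", "dz": the shift along the tool's x, y, z in m; "wx", "wy", "wz": the turn, a rotation vector about the tool's x, y, z in degrees; "gripper": the closure, from -1 (fully open) to 1 (shut). A call has exactly 8 rows; each row is the pose to reach, as a shift and turn from the pose measured when the call began, along the tool's axes at that moment; what a row does not reach only later rows make up. A row lasts 1/10 s, in which the tool goes at most 50 mm and 8.59 degrees, less where a joint would pass 70% of its speed; a pose out of reach is approached as far as the arm can. A call with a gripper value outside its range is refused whole. The fingers move at their own pace and stop on an object; the grip force is fixed at half the most. Time passes only in rows, so rows that repeat a pose let the fingers close, or fill a call up. It gives the time, the measured TCP pose, the force and the opening at its end, in the units of the state.
- arm.read_state(): the state, without advancing time (a new reading comes with each control period).
- get_image(name): name is "scene" or "side" or "wrist"; returns a dict with "img" (480x640x3 uint8, red, green, blue), "K" (3x3 intrinsics, pixels), "rvec" (rotation vector, rad) and "tvec" (3), from world to camera coordinates, as OpenCV has them; the wrist camera has in their place "T_tool_cam" (4x4, takes a point from camera to tool coordinates, whose origin is the TCP and whose axes are the tool frame's). Camera axes: x right, y down, z forward; pixel columns grow to the right and rows downward; lengths in mm; the calibration is good to about 2 mm. The wrist camera is an equidistant fisheye: a pixel r from the principal point sees the ray r / f radians off the axis. A picture is of the moment at which its call begins: read the wrist's pose just before it. There is no depth.
- arm.job_done(): hands the job in, once; it reports no verdict.
Trained networks look in the newest picture that a camera, given by its name, has taken for a name from the list of things; names that differ only in an ending like _2 or _b are one class to them, and where a whole thing is asked for, a point or a joint stands for the part that bears it (a point fixed in the world has none). Each returns a list of dicts, best first, with "conf" (0 to 1); they miss things now and then, are a little off and sometimes report something else, mostly with a low value. They report only what shows in the picture. A call takes as long as a camera call. They do not tell look-alikes from the thing itself.
- models.cut_out(camera, query): "mask" (480x640 bool, what is visible of it) and "extent" ([left, top, right, bottom] in pixels, round what is visible of it).
The state is a dict: "clock": time; "joints": joint angles; "joint_vel": joint speeds; "joint_efforts": joint torques, N m; "position": TCP position; "ee_rot": TCP orientation; "contact_force": force on the tool from outside, world axes, zero at the start; "wrist_torque": the same for the moment, N m; "gripper_width": finger opening in mm.
Only numpy, scipy, OpenCV 4.12 (cv2) and the standard library are available. Lean on these libraries where they do the work, as an engineer would, in place of code of your own. Each camera call takes 0.05 s, during which the arm holds its last target.

## Working session

There is one attempt and no reset: what is moved stays moved. The work goes in short steps, Python scripts to look and compute and a tool call to move; the robot and the scene stay as the last step left them, time stands still between calls to the robot, and variables do not carry over. Pictures are saved under pics/ and viewed, and the job is handed in when it is done.

Besides the shell and the picture viewer there is one more tool, called after "Call:" by a JSON object that holds its "op" and its "data". arm_command: Moves the arm, as the interface text tells. Its arguments: {"type":"object","properties":{"rows":{"type":"array"}},"required":["rows"]}

```bash
ls; mkdir -p pics
python3 - <<'E'
from bench import arm,get_image,models
import cv2,numpy as np
s=arm.read_state()
print(s, arm.grip_depth)
for n in ["scene","side","wrist"]:
    d=get_image(n); cv2.imwrite(f"pics/{n}0.png",d["img"][:,:,::-1])
    print(n,{k:np.round(v,4).tolist() for k,v in d.items() if k!="img"})
E
```

```text
pics
{'clock': 0.0, 'joints': array([-8.84393933e-01,  3.85531591e-01,  6.60603831e-03, -4.88372192e-04,
       -1.19400288e+00, -2.58604912e-01]), 'joint_vel': array([ 0.00014658, -0.0003981 ,  0.00192774, -0.00150574, -0.00168533,
       -0.00108305]), 'joint_efforts': array([-4.87239158e-04, -3.92290485e+01,  1.88401812e+01,  4.18618530e+00,
       -4.72882530e-03,  4.77397194e-06]), 'position': array([ 259.0604981 , -568.12834109,  230.23049192]), 'ee_rot': array([-0.14929194,  0.69120563,  0.15078046,  0.69080529]), 'contact_force': array([ 0.24341506, -0.17612064,  0.32234462]), 'wrist_torque': array([-0.03458503,  0.02936329,  0.02390096]), 'gripper_width': 85.24048056797834} 18.700000000000003
scene {'K': [[607.899, 0.0, 325.5683], [0.0, 607.899, 239.3622], [0.0, 0.0, 1.0]], 'rvec': [0.7847, -2.3178, 1.3556], 'tvec': [367.4898, 264.7261, 1315.6889]}
side {'K': [[614.1655, 0.0, 330.1623], [0.0, 614.1655, 234.557], [0.0, 0.0, 1.0]], 'rvec': [2.1354, -1.3125, 0.4656], 'tvec': [-234.604, 439.873, 1337.8454]}
wrist {'K': [[371.6483, 0.0, 317.3748], [0.0, 371.6483, 245.8469], [0.0, 0.0, 1.0]], 'T_tool_cam': [[-0.0011, -0.2696, 0.963, -143.0097], [1.0, -0.0001, 0.0011, -0.7349], [-0.0002, 0.963, 0.2696, -68.5077], [0.0, 0.0, 0.0, 1.0]]}
```

View pics/scene0.png

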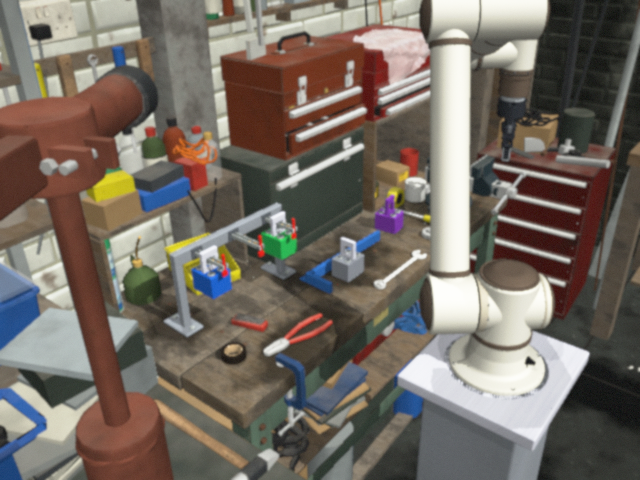

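View pics/side0.png

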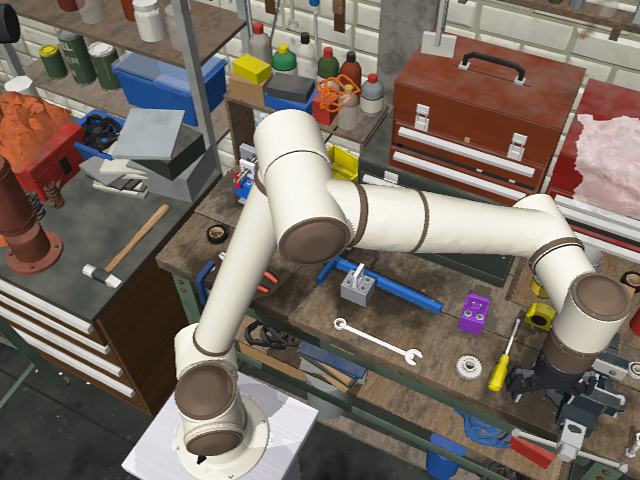

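View pics/wrist0.png

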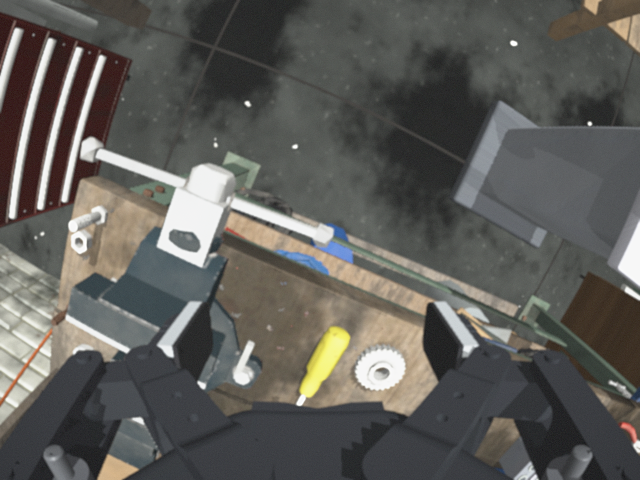

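The scene view shows blue hanging near (212,280), green near (280,240), the grey block at (348,262), the fence from (305,275) to (380,235), and the purple decoy at (388,215). I'll zoom in next.

Run:
```python
import cv2
a=cv2.imread("pics/scene0.png")[190:390,150:450]
cv2.imwrite("pics/z0.png",cv2.resize(a,(800,533),interpolation=cv2.INTER_CUBIC))
```

```text
(no output)
```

View pics/z0.png

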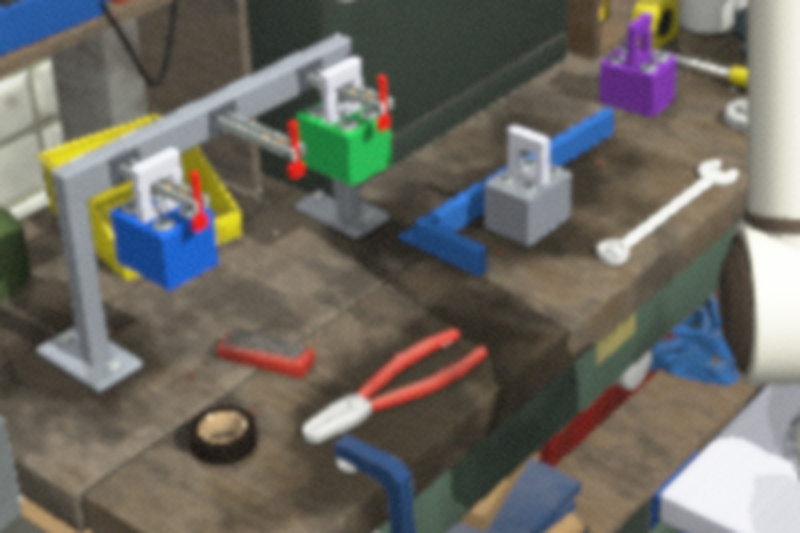

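```bash
cat > h.py <<'E'
from bench import arm,get_image,models
import cv2,numpy as np
from scipy.spatial.transform import Rotation as R
from scipy.optimize import least_squares
def snap(n,tag=None):
    s=arm.read_state() if n=="wrist" else None
    d=get_image(n)
    if n=="wrist":
        T=np.eye(4);T[:3,:3]=R.from_quat(s["ee_rot"]).as_matrix();T[:3,3]=s["position"]
        d["Twc"]=T@np.array(d["T_tool_cam"]); 
    else:
        Rm=cv2.Rodrigues(np.array(d["rvec"],float))[0]
        T=np.eye(4);T[:3,:3]=Rm.T;T[:3,3]=-Rm.T@np.array(d["tvec"]).ravel(); d["Twc"]=T
    d["fish"]=n=="wrist"
    if tag:
        cv2.imwrite(f"pics/{tag}.png",d["img"][:,:,::-1])
        np.savez(f"pics/{tag}.npz",**{k:v for k,v in d.items()})
    return d
def load(tag):
    z=np.load(f"pics/{tag}.npz"); d={k:z[k] for k in z.files}; d["fish"]=bool(d["fish"]); return d
def proj(d,P):
    P=np.atleast_2d(np.asarray(P,float)); Ti=np.linalg.inv(d["Twc"]); c=P@Ti[:3,:3].T+Ti[:3,3]
    K=np.array(d["K"])
    if d["fish"]:
        r=np.hypot(c[:,0],c[:,1])+1e-12; th=np.arctan2(r,c[:,2])
        u=c[:,:2]/r[:,None]*th[:,None]
    else: u=c[:,:2]/c[:,2:]
    return u*[K[0,0],K[1,1]]+[K[0,2],K[1,2]]
def ray(d,uv):
    K=np.array(d["K"]); x=(uv[0]-K[0,2])/K[0,0]; y=(uv[1]-K[1,2])/K[1,1]
    if d["fish"]:
        th=np.hypot(x,y); k=np.sin(th)/max(th,1e-9); v=np.array([x*k,y*k,np.cos(th)])
    else: v=np.array([x,y,1.])
    return d["Twc"][:3,3],d["Twc"][:3,:3]@(v/np.linalg.norm(v))
def onz(d,uv,z):
    o,v=ray(d,uv); return o+v*(z-o[2])/v[2]
def tri(obs):
    A=np.zeros((3,3));b=np.zeros(3)
    for d,uv in obs:
        o,v=ray(d,uv);M=np.eye(3)-np.outer(v,v);A+=M;b+=M@o
    return np.linalg.solve(A,b)
def moveto(pos,rotm=None):
    """shift in tool frame (m) and rotvec deg for target"""
    s=arm.read_state();Rt=R.from_quat(s["ee_rot"]).as_matrix()
    d=Rt.T@(np.array(pos)-s["position"])/1000
    w=np.zeros(3) if rotm is None else R.from_matrix(Rt.T@rotm).as_rotvec(degrees=True)
    return d.round(4),w.round(2)
def down(yaw):
    """tool x down, jaw axis y at angle yaw (world z) from world +x"""
    x=np.array([0,0,-1.]);y=np.array([np.cos(yaw),np.sin(yaw),0]);return np.stack([x,y,np.cross(x,y)],1)
E
python3 - <<'E'
from h import *
d=snap("scene","scene1")
c=lambda u,v:(u/2.6667+150,v/2.6667+190)
for n,p,z in [("bar L front top",c(75,178),203),("bar R front top",c(352,47),203),("postL",c(92,368),5),
 ("fence far end front top",c(612,112),30),("stop end top",c(485,262),30),("stop corner outer",c(402,235),30),("grey bl",c(486,235),0),("grey b front",c(531,245),0),("grey br",c(570,210),0),
 ("blue kp tip",c(196,172),216),("mid kp",c(293,122),216),("green kp",c(383,75),216),("tape",c(222,455),0),("pl tip",c(310,435),0),("pl a",c(485,352),0),("pl b",c(455,335),0),("span a",c(610,255),0),("span b",c(725,170),0),("allen",c(265,360),0)]:
    print(n,onz(d,p,z).round(0))
print(R.from_quat(arm.read_state()["ee_rot"]).as_matrix().round(2))
E
```

```text
bar L front top [616. 327. 203.]
bar R front top [594.   9. 203.]
postL [629. 330.   5.]
fence far end front top [ 498. -298.   30.]
stop end top [430.  19.  30.]
stop corner outer [523.  30.  30.]
grey bl [486. -55.   0.]
grey b front [440. -67.   0.]
grey br [ 446. -144.    0.]
blue kp tip [525. 275. 216.]
mid kp [520. 167. 216.]
green kp [515.  55. 216.]
tape [458. 339.   0.]
pl tip [417. 277.   0.]
pl a [370.  99.   0.]
pl b [407.  95.   0.]
span a [367. -99.   0.]
span b [ 360. -308.    0.]
allen [520. 225.  -0.]
[[-0.   -0.41  0.91]
 [ 0.    0.91  0.41]
 [-1.    0.   -0.  ]]
```

Run:
```python
from h import *
print(moveto([480,60,420],down(np.pi/2)))
```

```text
(array([-0.1888,  0.4804,  0.4616]), array([ 2.451e+01, -2.000e-02, -7.000e-02]))
```

Call:
{"op": "arm_command", "data": {"rows": [{"dx":-0.03,"dy":0.03,"dz":0.02,"wx":3},{"dx":-0.06,"dy":0.06,"dz":0.05,"wx":6},{"dx":-0.08,"dy":0.09,"dz":0.08,"wx":9},{"dx":-0.1,"dy":0.12,"dz":0.11,"wx":12},{"dx":-0.12,"dy":0.15,"dz":0.14,"wx":15},{"dx":-0.14,"dy":0.18,"dz":0.17,"wx":18},{"dx":-0.16,"dy":0.21,"dz":0.2,"wx":21},{"dx":-0.18,"dy":0.24,"dz":0.23,"wx":24.5}]}}

```text
validation failed for argument at $.ro...
```

Run:
```python
from h import *
print(arm.read_state()["joints"],moveto([480,60,420],down(np.pi/2)))
```

```text
[-8.84400392e-01  3.85256948e-01  7.16727722e-03 -2.29031727e-04
 -1.19396376e+00 -2.58577835e-01] (array([-0.1888,  0.4804,  0.4616]), array([ 2.451e+01, -2.000e-02, -7.000e-02]))
```

Call:
{"op": "arm_command", "data": {"rows": [{"dx":-0.03,"dy":0.03,"dz":0.02,"wx":3,"wy":0,"wz":0,"gripper":-1},{"dx":-0.06,"dy":0.06,"dz":0.05,"wx":6,"wy":0,"wz":0,"gripper":-1},{"dx":-0.08,"dy":0.09,"dz":0.08,"wx":9,"wy":0,"wz":0,"gripper":-1},{"dx":-0.1,"dy":0.12,"dz":0.11,"wx":12,"wy":0,"wz":0,"gripper":-1},{"dx":-0.12,"dy":0.15,"dz":0.14,"wx":15,"wy":0,"wz":0,"gripper":-1},{"dx":-0.14,"dy":0.18,"dz":0.17,"wx":18,"wy":0,"wz":0,"gripper":-1},{"dx":-0.16,"dy":0.21,"dz":0.2,"wx":21,"wy":0,"wz":0,"gripper":-1},{"dx":-0.18,"dy":0.24,"dz":0.23,"wx":24.5,"wy":0,"wz":0,"gripper":-1}]}}

```text
clock: 1.0
position: [369.0, -253.1, 411.8]
ee_rot: [0.001, 0.707, -0.0, 0.707]
contact_force: [1.5, -0.2, 0.2]
gripper_width: 85.6
```

Run:
```python
from h import *
print(arm.read_state()["joints"],moveto([480,60,420],down(np.pi/2)))
```

```text
[-2.36788105e-01 -5.87474084e-03 -4.33727960e-02 -1.15242456e-03
 -1.53381197e+00 -1.33645835e+00] (array([-0.0078,  0.3134,  0.1103]), array([-0.14, -0.01, -0.07]))
```

Call:
{"op": "arm_command", "data": {"rows": [{"dx":0,"dy":0.045,"dz":0.015,"wx":0,"wy":0,"wz":0,"gripper":-1},{"dx":0,"dy":0.09,"dz":0.03,"wx":0,"wy":0,"wz":0,"gripper":-1},{"dx":0,"dy":0.135,"dz":0.045,"wx":0,"wy":0,"wz":0,"gripper":-1},{"dx":0,"dy":0.18,"dz":0.06,"wx":0,"wy":0,"wz":0,"gripper":-1},{"dx":-0.008,"dy":0.225,"dz":0.075,"wx":0,"wy":0,"wz":0,"gripper":-1},{"dx":-0.008,"dy":0.27,"dz":0.09,"wx":0,"wy":0,"wz":0,"gripper":-1},{"dx":-0.008,"dy":0.31,"dz":0.11,"wx":0,"wy":0,"wz":0,"gripper":-1},{"dx":-0.008,"dy":0.313,"dz":0.11,"wx":0,"wy":0,"wz":0,"gripper":-1}]}}

```text
clock: 1.8
position: [481.0, 63.5, 418.4]
ee_rot: [-0.0, 0.708, 0.001, 0.706]
contact_force: [-0.6, -0.3, -0.7]
gripper_width: 85.4
```

Run:
```python
from h import *
s=arm.read_state();print(s["joints"],s["position"],np.abs(s["joint_vel"]).max())
d=snap("wrist","w1");cv2.imwrite("pics/w1b.png",cv2.resize(d["img"][:,:,::-1],(800,600),interpolation=cv2.INTER_CUBIC))
snap("side","s1")
```

```text
[ 0.46550619  0.06593677  0.0473926  -0.00225417 -1.5542201  -2.03416289] [481.01296218  63.54802338 418.39214393] 0.03318206164199035
```

View pics/w1b.png

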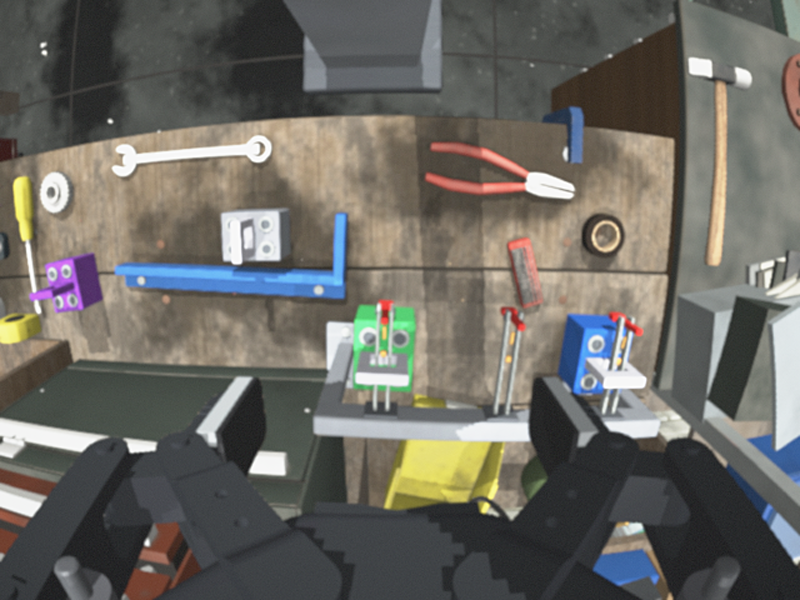

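View pics/s1.png

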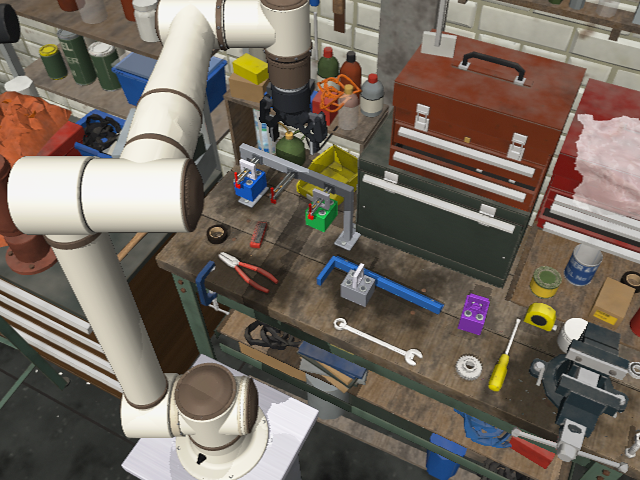

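The wrist view at 800x600 shows green on the right peg (385,345), the middle peg empty at (510,350), blue on the left peg (600,350), grey at (255,235), and the fence with its corner near (340,275). I'll zoom in to pick points.

```bash
cat >> h.py <<'E'
def crop(tag,x0,y0,w,h,s,out):
    a=cv2.imread(f"pics/{tag}.png")[y0:y0+h,x0:x0+w]
    b=cv2.resize(a,(w*s,h*s),interpolation=cv2.INTER_CUBIC)
    for i in range(0,w,20): cv2.putText(b,str(x0+i),(i*s,10),0,.35,(255,255,255),1); cv2.line(b,(i*s,12),(i*s,18),(255,255,255),1)
    for i in range(0,h,20): cv2.putText(b,str(y0+i),(0,i*s+4),0,.35,(255,255,255),1)
    cv2.imwrite(f"pics/{out}.png",b)
E
python3 - <<'E'
from h import *
crop("w1",245,220,290,140,2,"c1") if 0 else None
crop("w1",250,230,160,120,5,"c1");crop("w1",390,230,150,120,5,"c2");crop("w1",80,150,200,110,4,"c3");crop("s1",220,130,160,120,5,"c4");crop("s1",310,240,140,90,5,"c5")
E
```

```text
(no output)
```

View pics/c1.png

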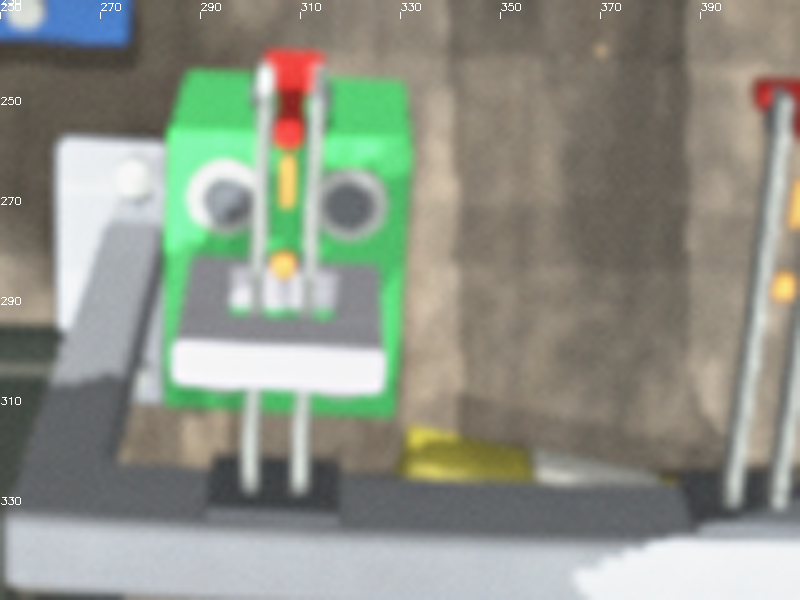

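View pics/c2.png

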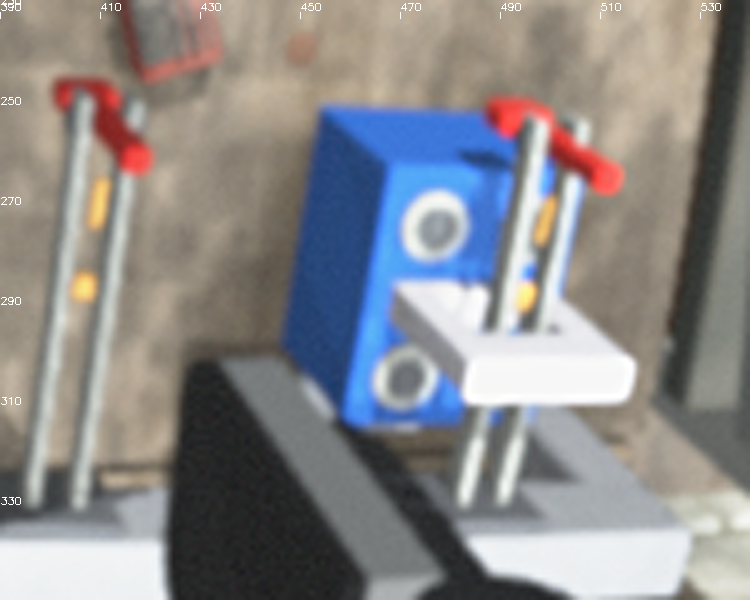

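View pics/c3.png

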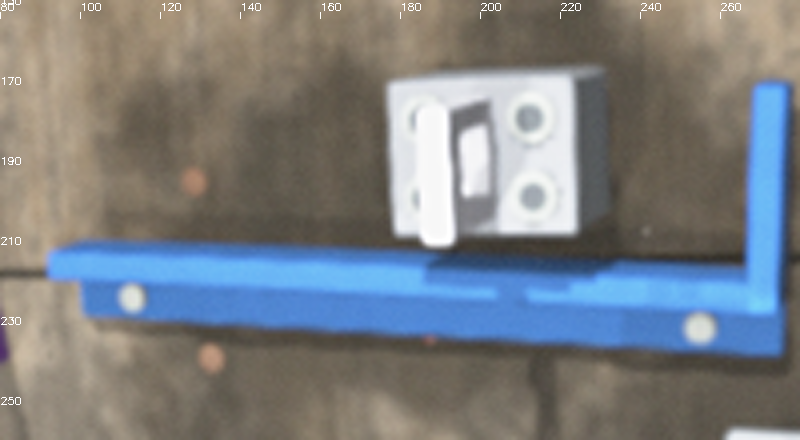

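View pics/c4.png

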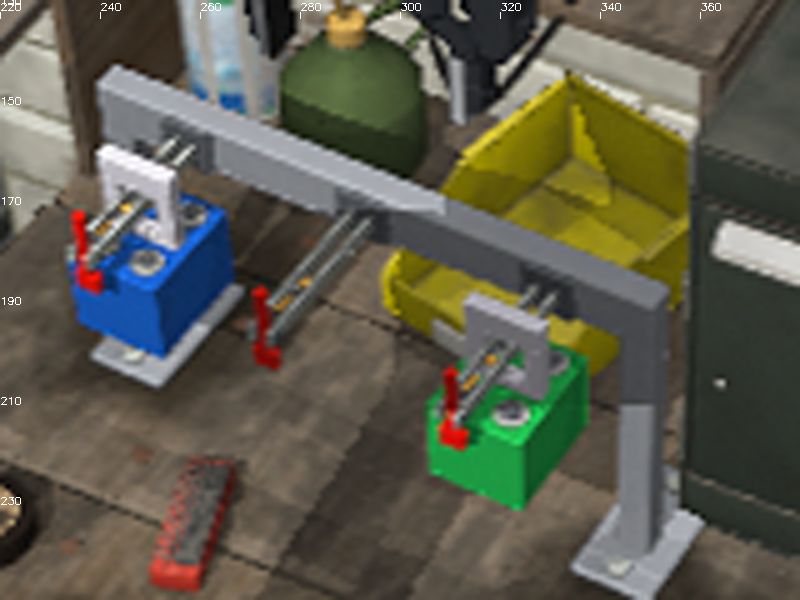

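View pics/c5.png

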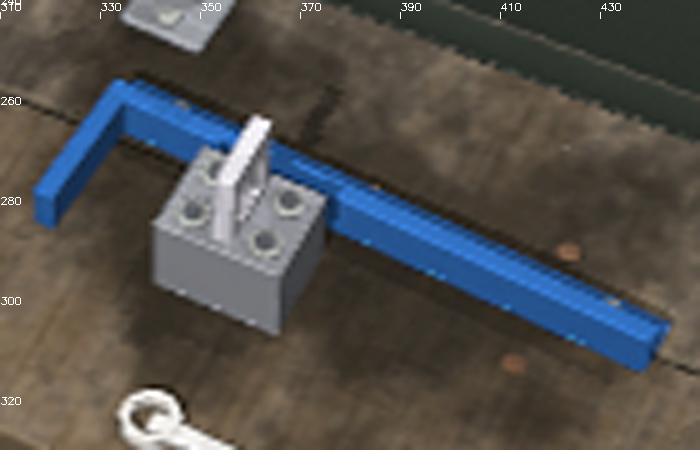

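```bash
cat > fit.py <<'E'
from h import *
w=load("w1");s=load("s1");sc=load("scene1")
def rz(p,P): 
    c,t=np.cos(p[2]),np.sin(p[2]);P=np.asarray(P,float);return np.stack([p[0]+c*P[:,0]-t*P[:,1],p[1]+t*P[:,0]+c*P[:,1],P[:,2]],1)
rk=[(w,(307.8,256.6),(-105,-110,215)),(s,(310,204),(-105,-110,216)),(w,(417,262),(-105,0,215)),(s,(272,188),(-105,0,216)),(w,(511.4,265.6),(-105,110,215)),(s,(235.6,172.6),(-105,110,216)),
 (w,(251.6,333),(-10,-170,203)),(w,(528,336),(-10,170,203))]
fe=[(w,(267,217),(0,0,30)),(s,(335.6,261),(0,0,30)),(w,(92.5,213),(300,0,30)),(s,(438,310),(300,0,30)),(w,(268,171.2),(0,-84,30)),(s,(321.4,280),(0,-84,30))]
def fit(obs,p0):
    def f(p): return np.concatenate([(proj(d,rz(p,[P]))[0]-uv) for d,uv,P in obs])
    r=least_squares(f,p0,loss="soft_l1",x_scale=[10,10,.01]);print(r.x.round(3));print(r.fun.reshape(-1,2).round(1).tolist());return r.x
a=fit(rk,[610,168,0]);b=fit(fe,[505,20,-1.57])
for d1,d2,n in [(0,1,'c'),(2,3,'far'),(4,5,'stopend')]: print(n,tri([fe[d1][:2],fe[d2][:2]]).round(1))
for i in (0,2,4): print(tri([rk[i][:2],rk[i+1][:2]]).round(1))
E
python3 fit.py
```

```text
[ 6.30469e+02  1.58868e+02 -4.90000e-02]
[[0.0, 0.2], [0.1, -0.2], [0.4, -0.1], [0.0, -0.3], [-0.3, 0.1], [0.0, -0.3], [-1.4, -0.2], [1.5, -0.1]]
[526.377 -11.089  -1.646]
[[-0.7, 6.6], [-0.1, -2.5], [-1.3, -0.3], [2.2, -1.6], [1.4, -4.7], [-2.9, 1.0]]
c [519.1 -12.2  26.9]
far [ 502.6 -307.9   26.4]
stopend [450.2  -8.   26.4]
[519.7  54.2 215.7]
[525.7 164.  214.7]
[531.  274.3 214.8]
```

```bash
sed -i 's/-84/-70/g' fit.py
cat >> fit.py <<'E'
print("overlay")
for d,t in [(w,"w1"),(s,"s1")]:
    im=cv2.imread(f"pics/{t}.png"); im=cv2.resize(im,None,fx=4,fy=4,interpolation=cv2.INTER_CUBIC)
    for L in [[(0,-70,30),(0,0,30),(300,0,30)],[(0,-70,0),(0,0,0),(300,0,0)]]:
        q=(proj(d,rz(b,L))*4+2).astype(int); cv2.polylines(im,[q],False,(0,255,255),1)
    c=proj(d,rz(b,[(130,0,15)]))[0]*4
    x,y=int(max(0,c[0]-400)),int(max(0,c[1]-250)); cv2.imwrite(f"pics/ov_{t}.png",im[y:y+500,x:x+800])
E
python3 fit.py
```

```text
[ 6.30469e+02  1.58868e+02 -4.90000e-02]
[[0.0, 0.2], [0.1, -0.2], [0.4, -0.1], [0.0, -0.3], [-0.3, 0.1], [0.0, -0.3], [-1.4, -0.2], [1.5, -0.1]]
[518.125 -10.204  -1.62 ]
[[-0.2, 1.1], [-1.8, -0.4], [-1.1, -0.5], [2.0, -1.5], [0.1, -0.8], [-1.2, -0.3]]
c [519.1 -12.2  26.9]
far [ 502.6 -307.9   26.4]
stopend [450.2  -8.   26.4]
[519.7  54.2 215.7]
[525.7 164.  214.7]
[531.  274.3 214.8]
overlay
```

View pics/ov_w1.png

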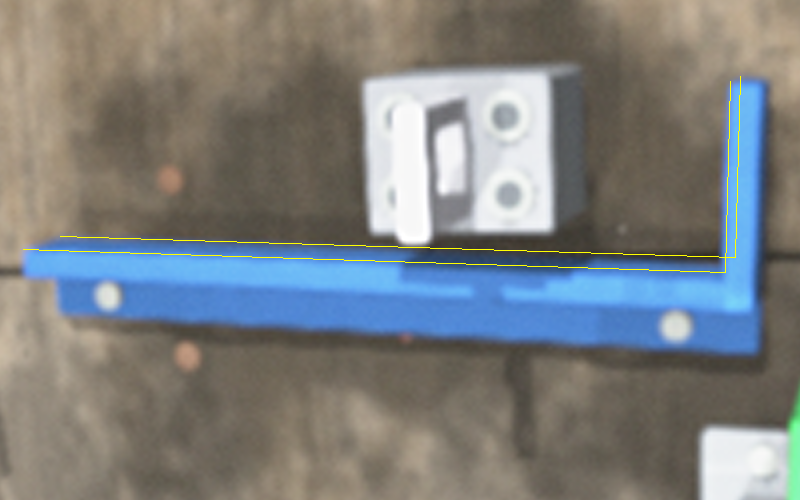

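View pics/ov_s1.png

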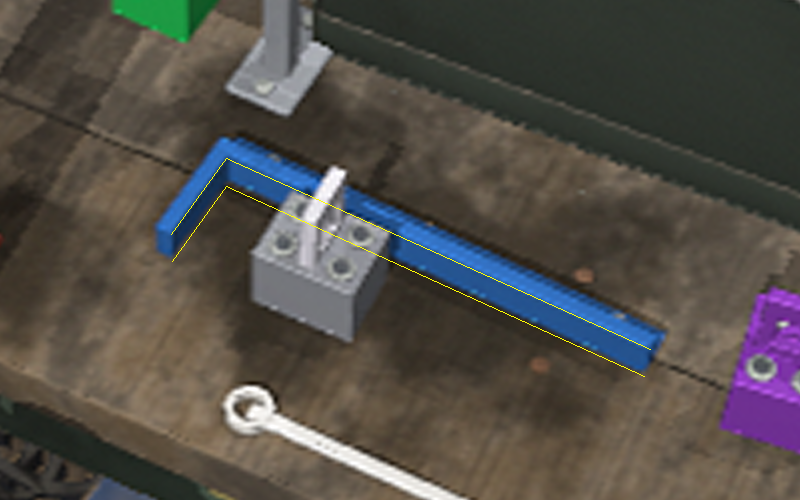

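```bash
cat >> h.py <<'E'
RK=(630.5,158.9,-0.049)
def rack(x,y,z): 
    c,t=np.cos(RK[2]),np.sin(RK[2]);return np.array([RK[0]+c*x-t*y,RK[1]+t*x+c*y,z])
FE=[520.,-11.,-1.627]
def fence(x,y,z):
    c,t=np.cos(FE[2]),np.sin(FE[2]);return np.array([FE[0]+c*x-t*y,FE[1]+t*x+c*y,z])
YR=np.pi/2+RK[2]; YF=FE[2]-np.pi/2+2*np.pi  # jaw yaws (rack ~87deg, fence ~177deg)
def where():
    s=arm.read_state();p=s["position"];M=R.from_quat(s["ee_rot"]).as_matrix()
    for n,f in(("rack",RK),("fence",FE)):
        c,t=np.cos(f[2]),np.sin(f[2]);q=p[:2]-f[:2];print(n,(c*q[0]+t*q[1]).round(1),(-t*q[0]+c*q[1]).round(1),p[2].round(1),end=" | ")
    print("F",s["contact_force"].round(1),"g",round(s["gripper_width"],1),"yaw",np.degrees(np.arctan2(M[1,1],M[0,1])).round(1),"t",s["clock"])
E
python3 - <<'E'
from h import *
where()
for p in [(-145,-110,260),(-145,-110,204),(-88,-110,204)]: print(rack(*p),moveto(rack(*p),down(YR)))
E
```

```text
rack -145.7 -105.5 419.4 | fence -69.3 -44.2 419.4 | F [-0.  -0.2  0.1] g 85.7 yaw 90.0 t 1.9
[480.28619431  56.13418574 260.        ] (array([ 0.1594, -0.0046,  0.0008]), array([ 2.79, -0.11, -0.03]))
[480.28619431  56.13418574 204.        ] (array([ 0.2154, -0.0046,  0.0009]), array([ 2.79, -0.11, -0.03]))
[537.2177795   53.34230327 204.        ] (array([ 0.2153, -0.0074,  0.0579]), array([ 2.79, -0.11, -0.03]))
```

Call:
{"op": "arm_command", "data": {"rows": [{"dx":0.03,"dy":-0.001,"dz":0,"wx":1,"wy":0,"wz":0,"gripper":1},{"dx":0.07,"dy":-0.003,"dz":0,"wx":2,"wy":0,"wz":0,"gripper":1},{"dx":0.11,"dy":-0.004,"dz":0,"wx":2.8,"wy":0,"wz":0,"gripper":1},{"dx":0.15,"dy":-0.0045,"dz":0,"wx":2.8,"wy":0,"wz":0,"gripper":1},{"dx":0.18,"dy":-0.0045,"dz":0,"wx":2.8,"wy":0,"wz":0,"gripper":1},{"dx":0.2,"dy":-0.0045,"dz":0,"wx":2.8,"wy":0,"wz":0,"gripper":1},{"dx":0.215,"dy":-0.0045,"dz":0,"wx":2.8,"wy":0,"wz":0,"gripper":1},{"dx":0.215,"dy":-0.0045,"dz":0,"wx":2.8,"wy":0,"wz":0,"gripper":1}]}}

```text
clock: 2.7
position: [477.7, 54.5, 202.8]
ee_rot: [0.018, 0.709, -0.019, 0.705]
contact_force: [-0.2, -0.4, -0.8]
gripper_width: 0.2
```

Run:
```python
from h import *
where();print(moveto(rack(-88,-110,204),down(YR)))
d=snap("wrist","w2");snap("side","s2");crop("s2",230,100,160,120,5,"c6")
```

```text
rack -147.5 -111.8 202.8 | fence -63.0 -45.9 202.8 | F [-0.2 -0.4 -0.8] g 0.2 yaw 87.1 t 2.7
(array([-0.0016,  0.0019,  0.0595]), array([-0.13, -0.35,  0.08]))
```

View pics/w2.png

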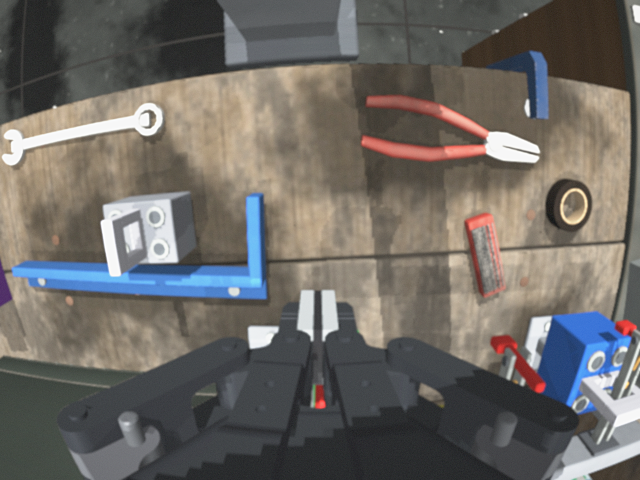

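View pics/c6.png

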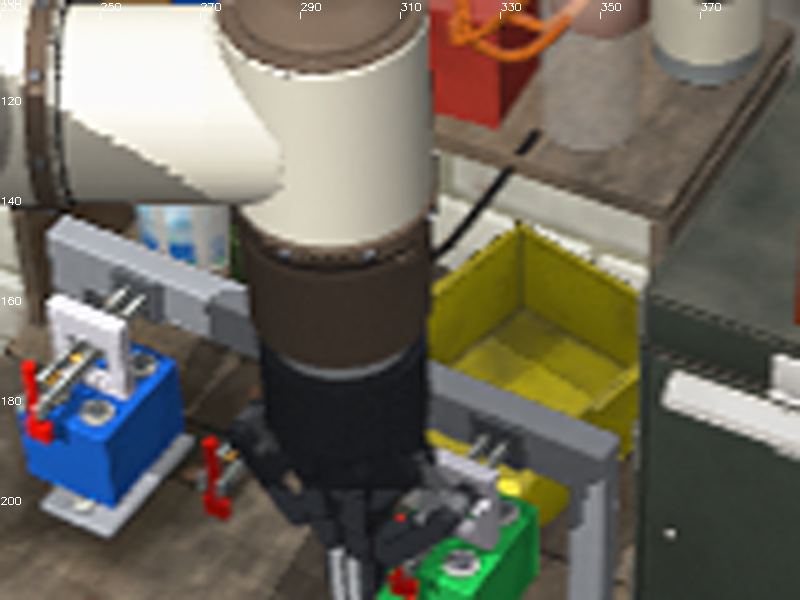

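Call:
{"op": "arm_command", "data": {"rows": [{"dx":-0.002,"dy":0.002,"dz":0.015,"wx":0,"wy":0,"wz":0,"gripper":1},{"dx":-0.002,"dy":0.002,"dz":0.025,"wx":0,"wy":0,"wz":0,"gripper":1},{"dx":-0.002,"dy":0.002,"dz":0.032,"wx":0,"wy":0,"wz":0,"gripper":1},{"dx":-0.002,"dy":0.002,"dz":0.039,"wx":0,"wy":0,"wz":0,"gripper":1},{"dx":-0.002,"dy":0.002,"dz":0.046,"wx":0,"wy":0,"wz":0,"gripper":1},{"dx":-0.002,"dy":0.002,"dz":0.053,"wx":0,"wy":0,"wz":0,"gripper":1},{"dx":-0.002,"dy":0.002,"dz":0.059,"wx":0,"wy":0,"wz":0,"gripper":1},{"dx":-0.002,"dy":0.002,"dz":0.06,"wx":0,"wy":0,"wz":0,"gripper":1}]}}

```text
clock: 3.6
position: [540.9, 54.5, 207.1]
ee_rot: [0.018, 0.707, -0.018, 0.707]
contact_force: [0.1, 0.4, -0.5]
gripper_width: 0.2
```

Run:
```python
from h import *
where()
snap("side","s3");crop("s3",230,130,160,120,5,"c7");snap("wrist","w3");snap("scene","sc3");crop("sc3",170,200,160,120,5,"c8")
```

```text
rack -84.4 -108.7 207.1 | fence -66.5 17.2 207.1 | F [ 0.1  0.4 -0.5] g 0.2 yaw 87.1 t 3.6
```

View pics/c7.png

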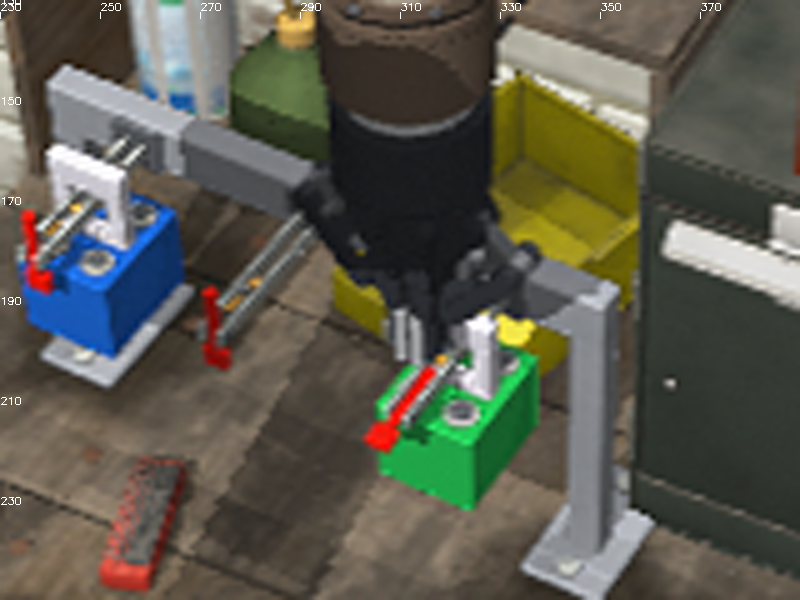

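View pics/c8.png

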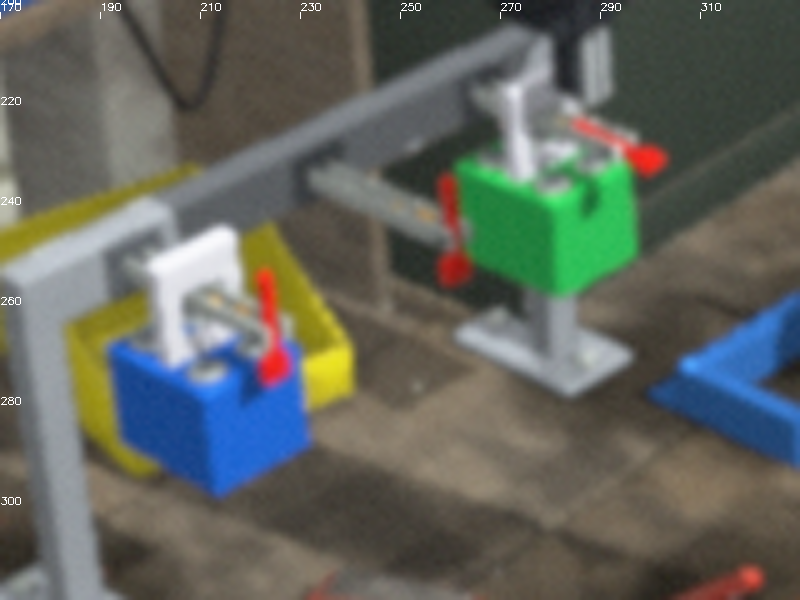

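Call:
{"op": "arm_command", "data": {"rows": [{"dx":-0.03,"dy":0,"dz":0,"wx":0,"wy":0,"wz":0,"gripper":0},{"dx":-0.06,"dy":-0.001,"dz":0.01,"wx":0,"wy":0,"wz":0,"gripper":-1},{"dx":-0.06,"dy":-0.001,"dz":0.02,"wx":0,"wy":0,"wz":0,"gripper":-1},{"dx":-0.06,"dy":-0.001,"dz":0.03,"wx":0,"wy":0,"wz":0,"gripper":-1},{"dx":-0.06,"dy":-0.001,"dz":0.032,"wx":0,"wy":0,"wz":0,"gripper":-1},{"dx":-0.06,"dy":-0.001,"dz":0.032,"wx":0,"wy":0,"wz":0,"gripper":-1},{"dx":-0.06,"dy":-0.001,"dz":0.032,"wx":0,"wy":0,"wz":0,"gripper":-1},{"dx":-0.06,"dy":-0.001,"dz":0.032,"wx":0,"wy":0,"wz":0,"gripper":-1}]}}

```text
clock: 4.55
position: [571.2, 51.7, 266.6]
ee_rot: [0.018, 0.708, -0.018, 0.706]
contact_force: [0.1, -0.5, -0.3]
gripper_width: 85.6
```

Run:
```python
from h import *
where();print(moveto(rack(-52,-110,183),down(YR)))
d=snap("wrist","w4")
```

```text
rack -54.0 -110.0 266.6 | fence -65.5 47.6 266.6 | F [ 0.1 -0.5 -0.3] g 85.6 yaw 87.1 t 4.55
(array([ 0.0836, -0.    ,  0.0021]), array([-0.07, -0.11,  0.  ]))
```

View pics/w4.png

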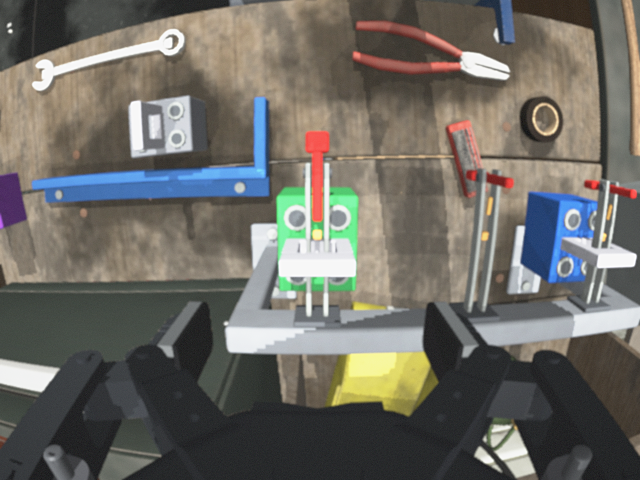

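Run:
```python
from h import *
d=load("w4")
print(proj(d,[rack(-57,-132,210),rack(-57,-88,210),rack(-47,-132,210),rack(-47,-88,210)]).round(0))
crop("w4",260,200,120,120,5,"c9")
```

```text
[[280. 262.]
 [357. 262.]
 [280. 278.]
 [357. 278.]]
```

View pics/c9.png

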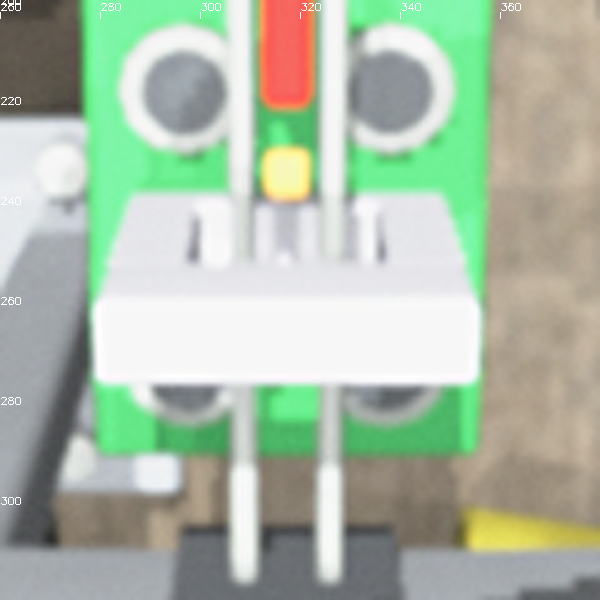

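Call:
{"op": "arm_command", "data": {"rows": [{"dx":0.025,"dy":0,"dz":0.001,"wx":0,"wy":0,"wz":0,"gripper":-1},{"dx":0.05,"dy":0,"dz":0.001,"wx":0,"wy":0,"wz":0,"gripper":-1},{"dx":0.07,"dy":0,"dz":0.001,"wx":0,"wy":0,"wz":0,"gripper":-1},{"dx":0.083,"dy":0,"dz":0.001,"wx":0,"wy":0,"wz":0,"gripper":-1},{"dx":0.083,"dy":0,"dz":0.001,"wx":0,"wy":0,"wz":0,"gripper":-1},{"dx":0.083,"dy":0,"dz":0.001,"wx":0,"wy":0,"wz":0,"gripper":0.3},{"dx":0.083,"dy":0,"dz":0.001,"wx":0,"wy":0,"wz":0,"gripper":1},{"dx":0.083,"dy":0,"dz":0.001,"wx":0,"wy":0,"wz":0,"gripper":1}]}}

```text
clock: 5.4
position: [572.8, 51.8, 185.0]
ee_rot: [0.018, 0.707, -0.017, 0.707]
contact_force: [-1.7, -6.7, 4.1]
gripper_width: 43.6
```

Run:
```python
from h import *
where();print(moveto(rack(-52,-110,190),down(YR)))
```

```text
rack -52.4 -109.8 185.0 | fence -65.6 49.1 185.0 | F [-1.7 -6.7  4.1] g 43.6 yaw 87.1 t 5.4
(array([-0.005 , -0.0002,  0.0004]), array([-0.05,  0.03, -0.03]))
```

Call:
{"op": "arm_command", "data": {"rows": [{"dx":-0.004,"dy":0,"dz":0,"wx":0,"wy":0,"wz":0,"gripper":1},{"dx":-0.008,"dy":0,"dz":0,"wx":0,"wy":0,"wz":0,"gripper":1},{"dx":-0.008,"dy":0,"dz":0,"wx":0,"wy":0,"wz":0,"gripper":1},{"dx":-0.008,"dy":0,"dz":-0.01,"wx":0,"wy":0,"wz":0,"gripper":1},{"dx":-0.008,"dy":0,"dz":-0.02,"wx":0,"wy":0,"wz":0,"gripper":1},{"dx":-0.008,"dy":0,"dz":-0.03,"wx":0,"wy":0,"wz":0,"gripper":1},{"dx":-0.008,"dy":0,"dz":-0.04,"wx":0,"wy":0,"wz":0,"gripper":1},{"dx":-0.008,"dy":0,"dz":-0.05,"wx":0,"wy":0,"wz":0,"gripper":1}]}}

```text
clock: 6.2
position: [521.7, 54.2, 193.1]
ee_rot: [0.018, 0.707, -0.017, 0.707]
contact_force: [0.2, -0.8, -2.9]
gripper_width: 42.7
```

Run:
```python
from h import *
where();print(moveto(rack(-157,-110,193),down(YR)))
snap("side","s5");crop("s5",230,130,160,120,5,"c10")
```

```text
rack -103.6 -109.9 193.1 | fence -65.2 -2.0 193.1 | F [ 0.2 -0.8 -2.9] g 42.7 yaw 87.2 t 6.2
(array([ 0.0001, -0.0002, -0.0534]), array([-0.04,  0.03, -0.03]))
```

View pics/c10.png

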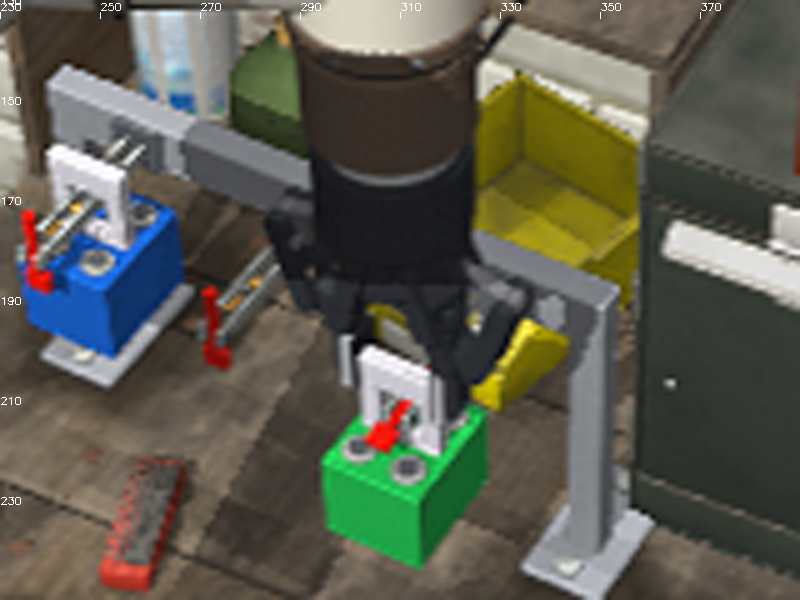

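Call:
{"op": "arm_command", "data": {"rows": [{"dx":0,"dy":0,"dz":-0.01,"wx":0,"wy":0,"wz":0,"gripper":1},{"dx":0,"dy":0,"dz":-0.02,"wx":0,"wy":0,"wz":0,"gripper":1},{"dx":0,"dy":0,"dz":-0.03,"wx":0,"wy":0,"wz":0,"gripper":1},{"dx":0,"dy":0,"dz":-0.04,"wx":0,"wy":0,"wz":0,"gripper":1},{"dx":0,"dy":0,"dz":-0.05,"wx":0,"wy":0,"wz":0,"gripper":1},{"dx":0,"dy":0,"dz":-0.06,"wx":0,"wy":0,"wz":0,"gripper":1},{"dx":0,"dy":0,"dz":-0.068,"wx":0,"wy":0,"wz":0,"gripper":1},{"dx":0,"dy":0,"dz":-0.068,"wx":0,"wy":0,"wz":0,"gripper":1}]}}

```text
clock: 7.05
position: [450.9, 57.4, 193.2]
ee_rot: [0.018, 0.707, -0.017, 0.706]
contact_force: [0.2, 0.5, -4.3]
gripper_width: 42.8
```

Run:
```python
from h import *
where()
d=load("w1")
P=[onz(d,(80+u/4,150+v/4),54) for u,v in [(388,85),(575,75),(578,233),(395,237)]]
c,t=np.cos(FE[2]),np.sin(FE[2])
Q=np.array([[c*(p[0]-FE[0])+t*(p[1]-FE[1]),-t*(p[0]-FE[0])+c*(p[1]-FE[1])] for p in P]);print(Q.round(1),Q.mean(0))
d=snap("wrist","w5")
```

```text
rack -174.4 -110.2 193.2 | fence -64.4 -72.8 193.2 | F [ 0.2  0.5 -4.3] g 42.8 yaw 87.2 t 7.05
[[129.3 -69.2]
 [ 59.3 -73.9]
 [ 57.3 -18.1]
 [127.  -14. ]] [ 93.23495597 -43.82157622]
```

View pics/w5.png

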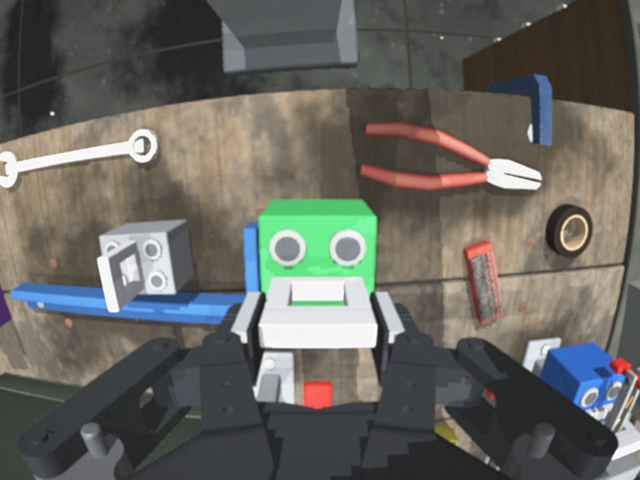

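Run:
```python
from h import *
print(arm.read_state()["joints"].round(2))
for z in (250,): print(fence(205,-30,z),moveto(fence(205,-30,z),down(YF)))
```

```text
[ 0.48  0.13 -0.45 -0.   -1.   -2.1 ]
[ 478.53168228 -213.99108016  250.        ] (array([-0.0568, -0.2699,  0.04  ]), array([-8.96e+01,  0.00e+00, -6.00e-02]))
```

Call:
{"op": "arm_command", "data": {"rows": [{"dx":-0.03,"dy":0,"dz":0,"wx":-4,"wy":0,"wz":0,"gripper":1},{"dx":-0.057,"dy":-0.02,"dz":0,"wx":-12,"wy":0,"wz":0,"gripper":1},{"dx":-0.057,"dy":-0.05,"dz":0.01,"wx":-20,"wy":0,"wz":0,"gripper":1},{"dx":-0.057,"dy":-0.08,"dz":0.01,"wx":-28,"wy":0,"wz":0,"gripper":1},{"dx":-0.057,"dy":-0.11,"dz":0.02,"wx":-36,"wy":0,"wz":0,"gripper":1},{"dx":-0.057,"dy":-0.14,"dz":0.02,"wx":-44,"wy":0,"wz":0,"gripper":1},{"dx":-0.057,"dy":-0.17,"dz":0.02,"wx":-52,"wy":0,"wz":0,"gripper":1},{"dx":-0.057,"dy":-0.2,"dz":0.025,"wx":-60,"wy":0,"wz":0,"gripper":1}]}}

```text
clock: 7.9
position: [466.9, -144.8, 250.2]
ee_rot: [-0.34, 0.62, 0.34, 0.62]
contact_force: [0.7, 0.1, -3.6]
gripper_width: 42.7
```

Run:
```python
from h import *
where();print(arm.read_state()["joints"].round(2))
for z in (250,): print(fence(205,-30,z),moveto(fence(205,-30,z),down(YF)))
```

```text
rack -148.5 -311.4 250.2 | fence 136.6 -45.5 250.2 | F [ 0.7  0.1 -3.6] g 42.7 yaw 147.5 t 7.9
[ 0.03  0.14 -0.28 -0.   -1.15 -0.6 ]
[ 478.53168228 -213.99108016  250.        ] (array([ 0.0001, -0.047 , -0.0521]), array([-29.28,   0.03,  -0.04]))
```

Call:
{"op": "arm_command", "data": {"rows": [{"dx":0,"dy":-0.012,"dz":-0.013,"wx":-7,"wy":0,"wz":0,"gripper":1},{"dx":0,"dy":-0.024,"dz":-0.026,"wx":-14,"wy":0,"wz":0,"gripper":1},{"dx":0,"dy":-0.036,"dz":-0.039,"wx":-21,"wy":0,"wz":0,"gripper":1},{"dx":0,"dy":-0.047,"dz":-0.052,"wx":-29,"wy":0,"wz":0,"gripper":1},{"dx":0,"dy":-0.047,"dz":-0.052,"wx":-29.3,"wy":0,"wz":0,"gripper":1},{"dx":0,"dy":-0.047,"dz":-0.052,"wx":-29.3,"wy":0,"wz":0,"gripper":1},{"dx":0,"dy":-0.047,"dz":-0.052,"wx":-29.3,"wy":0,"wz":0,"gripper":1},{"dx":0,"dy":-0.047,"dz":-0.052,"wx":-29.3,"wy":0,"wz":0,"gripper":1}]}}

```text
clock: 8.7
position: [478.6, -213.4, 250.2]
ee_rot: [-0.486, 0.514, 0.486, 0.514]
contact_force: [-0.1, 0.3, -3.6]
gripper_width: 42.8
```

Run:
```python
from h import *
where();print(arm.read_state()["joints"].round(2))
d=snap("wrist","w6");snap("side","s6")
```

```text
rack -133.4 -379.3 250.2 | fence 204.4 -29.9 250.2 | F [-0.1  0.3 -3.6] g 42.8 yaw 176.8 t 8.7
[-0.11  0.2  -0.21 -0.   -1.17  0.05]
```

View pics/w6.png

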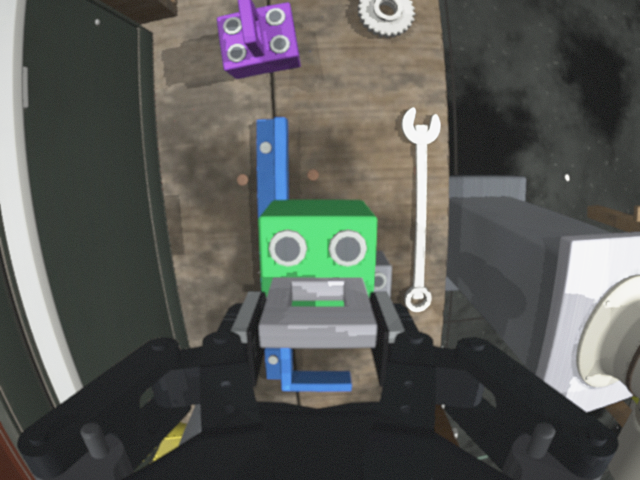

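View pics/s6.png

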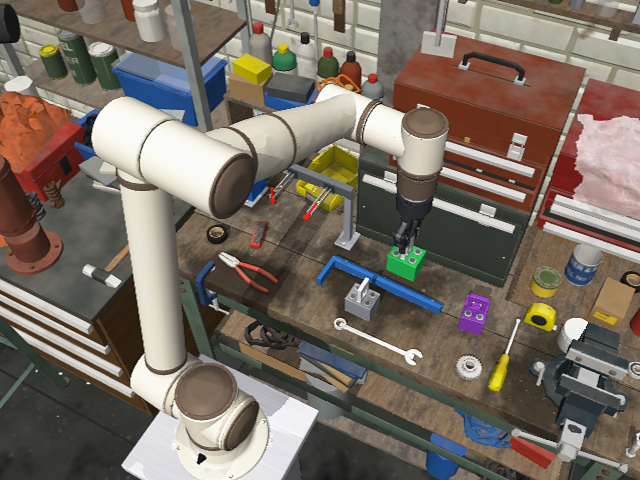

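Run:
```python
from h import *
crop("w6",230,100,100,110,7,"c11");crop("w6",240,320,130,80,6,"c12")
```

```text
(no output)
```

View pics/c11.png

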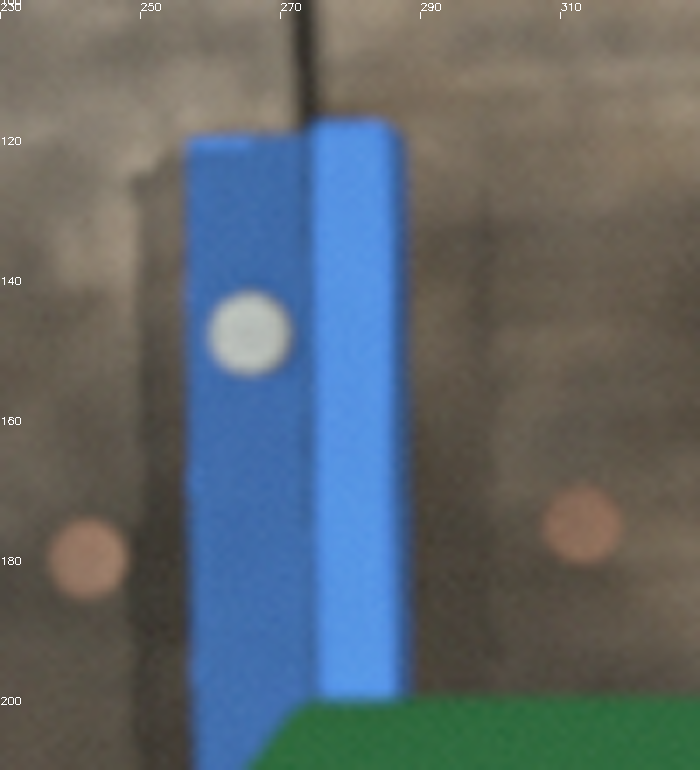

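View pics/c12.png

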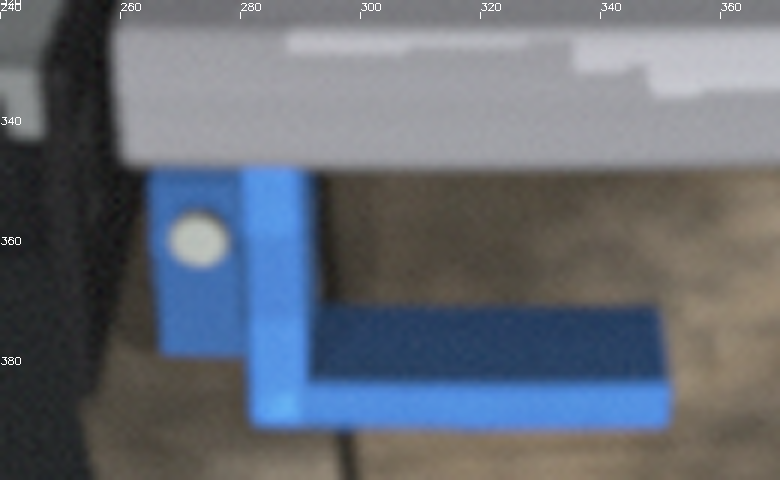

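Run:
```python
from h import *
d=load("w6")
for uv in [(285.4,117.1),(287.6,200),(290.8,347),(291.7,383.7),(351.3,383.3)]: print(onz(d,uv,30).round(1))
p=[onz(d,u,30) for u in [(285.4,117.1),(287.6,200),(290.8,347),(291.7,383.7)]]
v=p[0]-p[3];print(np.linalg.norm(v),np.arctan2(v[1],v[0]))
```

```text
[ 503.9 -310.6   30. ]
[ 507.1 -228.9   30. ]
[517.  -63.3  30. ]
[520.6 -10.8  30. ]
[449.3  -7.2  30. ]
300.191396624544 -1.6263388359812527
```

Call:
{"op": "arm_command", "data": {"rows": [{"dx":0.03,"dy":0,"dz":0,"wx":0,"wy":0,"wz":0,"gripper":1},{"dx":0.07,"dy":0,"dz":0,"wx":0,"wy":0,"wz":0,"gripper":1},{"dx":0.11,"dy":0,"dz":0,"wx":0,"wy":0,"wz":0,"gripper":1},{"dx":0.14,"dy":0,"dz":0,"wx":0,"wy":0,"wz":0,"gripper":1},{"dx":0.158,"dy":0,"dz":0,"wx":0,"wy":0,"wz":0,"gripper":1},{"dx":0.163,"dy":0,"dz":0,"wx":0,"wy":0,"wz":0,"gripper":1},{"dx":0.163,"dy":0,"dz":0,"wx":0,"wy":0,"wz":0,"gripper":1},{"dx":0.163,"dy":0,"dz":0,"wx":0,"wy":0,"wz":0,"gripper":1}]}}

```text
clock: 9.6
position: [479.8, -213.5, 88.6]
ee_rot: [-0.487, 0.513, 0.485, 0.514]
contact_force: [0.2, -0.2, -2.9]
gripper_width: 42.5
```

```bash
sed -i 's/^FE=.*/FE=[520.5,-10.8,-1.6263]/' h.py
python3 - <<'E'
from h import *
where()
E
```

```text
rack -132.2 -379.3 88.6 | fence 204.6 -29.3 88.6 | F [ 0.2 -0.2 -2.9] g 42.5 yaw 176.9 t 9.6
```

Call:
{"op": "arm_command", "data": {"rows": [{"dx":0.003,"dy":0,"dz":0,"wx":0,"wy":0,"wz":0,"gripper":1},{"dx":0.005,"dy":0,"dz":0,"wx":0,"wy":0,"wz":0,"gripper":1},{"dx":0.007,"dy":0,"dz":0,"wx":0,"wy":0,"wz":0,"gripper":1},{"dx":0.008,"dy":0,"dz":0,"wx":0,"wy":0,"wz":0,"gripper":1},{"dx":0.009,"dy":0,"dz":0,"wx":0,"wy":0,"wz":0,"gripper":1},{"dx":0.0095,"dy":0,"dz":0,"wx":0,"wy":0,"wz":0,"gripper":1},{"dx":0.0095,"dy":0,"dz":0,"wx":0,"wy":0,"wz":0,"gripper":1},{"dx":0.0095,"dy":0,"dz":0,"wx":0,"wy":0,"wz":0,"gripper":1}]}}

```text
clock: 10.4
position: [480.0, -213.5, 79.6]
ee_rot: [-0.487, 0.513, 0.485, 0.514]
contact_force: [-1.2, 0.6, 1.6]
gripper_width: 42.7
```

Run:
```python
from h import *
where()
```

```text
rack -132.0 -379.4 79.6 | fence 204.7 -29.1 79.6 | F [-1.2  0.6  1.6] g 42.7 yaw 176.9 t 10.4
```

Call:
{"op": "arm_command", "data": {"rows": [{"dx":0,"dy":0,"dz":0,"wx":0,"wy":0,"wz":0,"gripper":-1},{"dx":0,"dy":0,"dz":0,"wx":0,"wy":0,"wz":0,"gripper":-1},{"dx":0,"dy":0,"dz":0,"wx":0,"wy":0,"wz":0,"gripper":-1},{"dx":-0.03,"dy":0,"dz":0,"wx":0,"wy":0,"wz":0,"gripper":-1},{"dx":-0.07,"dy":0,"dz":0,"wx":0,"wy":0,"wz":0,"gripper":-1},{"dx":-0.11,"dy":0,"dz":0.03,"wx":0,"wy":0,"wz":0,"gripper":-1},{"dx":-0.14,"dy":0,"dz":0.07,"wx":0,"wy":0,"wz":0,"gripper":-1},{"dx":-0.16,"dy":0,"dz":0.11,"wx":0,"wy":0,"wz":0,"gripper":-1}]}}

```text
clock: 11.2
position: [486.4, -102.9, 242.5]
ee_rot: [-0.488, 0.512, 0.484, 0.516]
contact_force: [0.8, -0.1, -0.6]
gripper_width: 85.6
```

Call:
{"op": "arm_command", "data": {"rows": [{"dx":0,"dy":0,"dz":0.03,"wx":0,"wy":0,"wz":0,"gripper":-1},{"dx":0,"dy":0,"dz":0.06,"wx":0,"wy":0,"wz":0,"gripper":-1},{"dx":0,"dy":0,"dz":0.08,"wx":0,"wy":0,"wz":0,"gripper":-1},{"dx":0,"dy":0,"dz":0.08,"wx":0,"wy":0,"wz":0,"gripper":-1},{"dx":0,"dy":0,"dz":0.08,"wx":0,"wy":0,"wz":0,"gripper":-1},{"dx":0,"dy":0,"dz":0.08,"wx":0,"wy":0,"wz":0,"gripper":-1},{"dx":0,"dy":0,"dz":0.08,"wx":0,"wy":0,"wz":0,"gripper":-1},{"dx":0,"dy":0,"dz":0.08,"wx":0,"wy":0,"wz":0,"gripper":-1}]}}

```text
clock: 12.0
position: [490.9, -23.7, 242.4]
ee_rot: [-0.487, 0.512, 0.484, 0.516]
contact_force: [1.1, -0.2, 0.3]
gripper_width: 85.3
```

Run:
```python
from h import *
where();snap("wrist","w7");crop("w7",240,120,160,150,5,"c13")
```

```text
rack -130.5 -189.2 242.4 | fence 14.5 -28.8 242.4 | F [ 1.1 -0.2  0.3] g 85.3 yaw 176.7 t 12.0
```

View pics/w7.png

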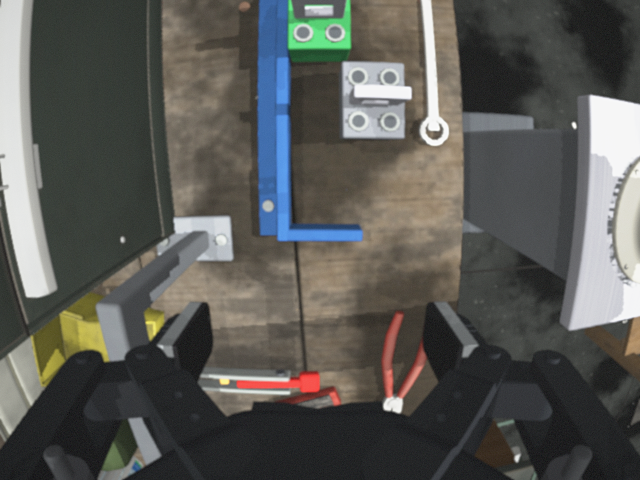

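View pics/c13.png

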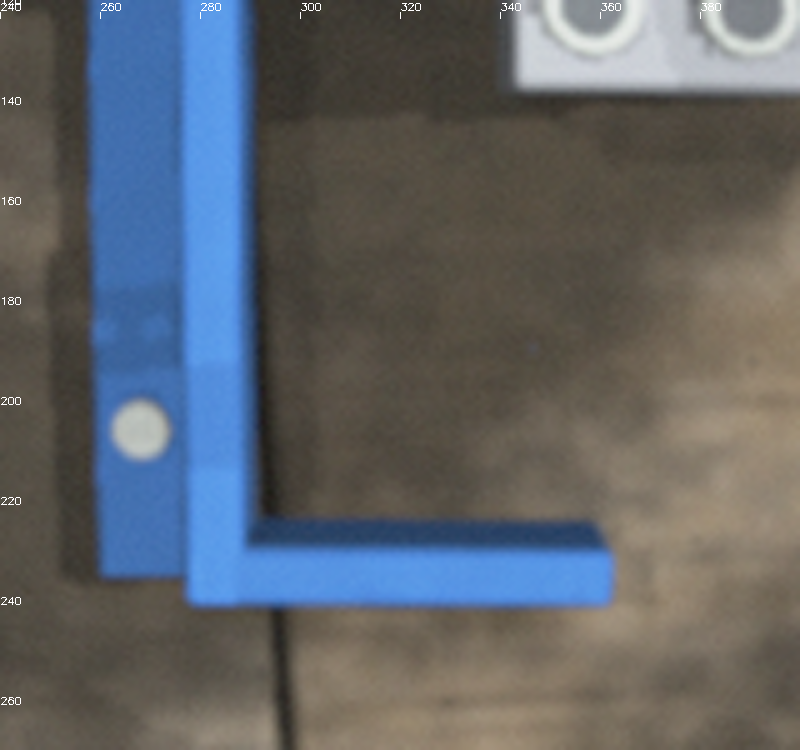

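Run:
```python
from h import *
crop("w7",270,30,190,120,4,"c14")
```

```text
(no output)
```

View pics/c14.png

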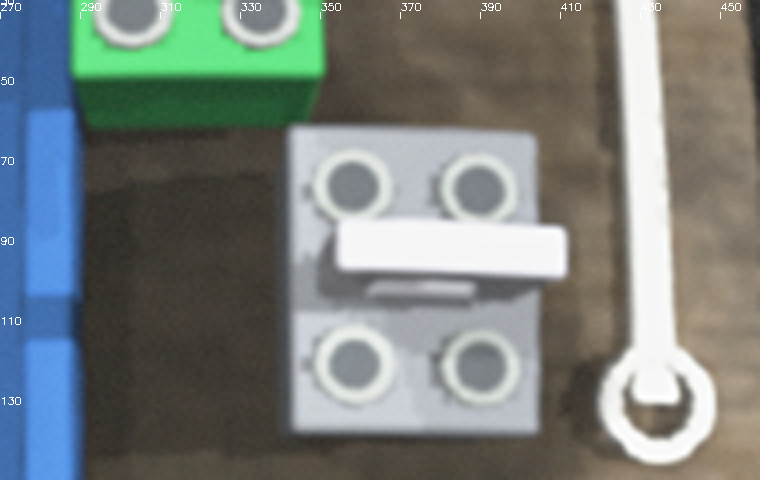

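Run:
```python
from h import *
d=load("w7")
c,t=np.cos(FE[2]),np.sin(FE[2])
def inF(p): q=p[:2]-FE[:2]; return np.array([c*q[0]+t*q[1],-t*q[0]+c*q[1]])
for L,z in [([(337,220),(567,229),(566,278),(338,268)],104),([(291,127),(534,134),(539,433),(293,432)],54)]:
    Q=np.array([inF(onz(d,(270+u/4,30+v/4),z)) for u,v in L]);print(Q.round(1).tolist(),Q.mean(0).round(1), [np.degrees(np.arctan2(*(Q[i]-Q[j]))).round(1) for i,j in ((0,1),(3,2))])
Q=[inF(onz(d,(270+u/4,30+v/4),9)) for u,v in [(622,10),(600,400),(715,400)]];print(np.round(Q,1))
```

```text
[[128.9, -55.5], [129.3, -99.5], [119.6, -99.3], [119.6, -55.6]] [124.4 -77.5] [np.float64(-0.5), np.float64(0.0)]
[[158.3, -49.9], [159.2, -104.4], [90.4, -105.6], [89.0, -50.3]] [124.2 -77.6] [np.float64(-0.9), np.float64(-1.4)]
[[ 206.1 -138.8]
 [ 100.6 -131.9]
 [ 102.6 -163.4]]
```

Run:
```python
from h import *
for z in (160,80):print(moveto(fence(124.3,-77.5,z),down(YF)))
```

```text
(array([ 0.082 ,  0.0491, -0.11  ]), array([-0.09,  0.  ,  0.43]))
(array([ 0.162 ,  0.0497, -0.11  ]), array([-0.09,  0.  ,  0.43]))
```

Call:
{"op": "arm_command", "data": {"rows": [{"dx":0.01,"dy":0.015,"dz":-0.035,"wx":0,"wy":0,"wz":0,"gripper":-1},{"dx":0.03,"dy":0.03,"dz":-0.07,"wx":0,"wy":0,"wz":0.2,"gripper":-1},{"dx":0.06,"dy":0.049,"dz":-0.1,"wx":0,"wy":0,"wz":0.4,"gripper":-1},{"dx":0.09,"dy":0.0495,"dz":-0.11,"wx":0,"wy":0,"wz":0.4,"gripper":-1},{"dx":0.12,"dy":0.0495,"dz":-0.11,"wx":0,"wy":0,"wz":0.4,"gripper":-1},{"dx":0.145,"dy":0.0495,"dz":-0.11,"wx":0,"wy":0,"wz":0.4,"gripper":-1},{"dx":0.16,"dy":0.0495,"dz":-0.11,"wx":0,"wy":0,"wz":0.4,"gripper":-1},{"dx":0.16,"dy":0.0495,"dz":-0.11,"wx":0,"wy":0,"wz":0.4,"gripper":-1}]}}

```text
clock: 12.85
position: [434.8, -131.0, 80.2]
ee_rot: [-0.484, 0.516, 0.486, 0.513]
contact_force: [0.3, 0.3, 0.3]
gripper_width: 85.7
```

Run:
```python
from h import *
where();print(moveto(fence(124.3,-77.5,80),down(YF)))
```

```text
rack -181.3 -299.2 80.2 | fence 124.8 -78.9 80.2 | F [0.3 0.3 0.3] g 85.7 yaw 176.7 t 12.85
(array([ 0.0001, -0.0014,  0.0005]), array([-0.15, -0.02, -0.27]))
```

Now I'll close on the grey block and lift it.

Call:
{"op": "arm_command", "data": {"rows": [{"dx":0,"dy":-0.0014,"dz":0,"wx":0,"wy":0,"wz":0,"gripper":0},{"dx":0,"dy":-0.0014,"dz":0,"wx":0,"wy":0,"wz":0,"gripper":1},{"dx":0,"dy":-0.0014,"dz":0,"wx":0,"wy":0,"wz":0,"gripper":1},{"dx":0,"dy":-0.0014,"dz":0,"wx":0,"wy":0,"wz":0,"gripper":1},{"dx":0,"dy":-0.0014,"dz":0,"wx":0,"wy":0,"wz":0,"gripper":1},{"dx":-0.01,"dy":-0.0014,"dz":0,"wx":0,"wy":0,"wz":0,"gripper":1},{"dx":-0.03,"dy":-0.0014,"dz":0,"wx":0,"wy":0,"wz":0,"gripper":1},{"dx":-0.04,"dy":-0.0014,"dz":0,"wx":0,"wy":0,"wz":0,"gripper":1}]}}

```text
clock: 13.65
position: [436.6, -131.1, 121.4]
ee_rot: [-0.484, 0.515, 0.486, 0.514]
contact_force: [0.4, 0.6, -4.3]
gripper_width: 42.5
```

Run:
```python
from h import *
where();print(moveto(fence(42,-32,120),down(YF)))
```

```text
rack -179.4 -299.1 121.4 | fence 124.7 -77.1 121.4 | F [ 0.4  0.6 -4.3] g 42.5 yaw 176.7 t 13.65
(array([ 0.0012, -0.0448,  0.0828]), array([-0.14, -0.  , -0.18]))
```

Call:
{"op": "arm_command", "data": {"rows": [{"dx":0,"dy":-0.01,"dz":0.025,"wx":0,"wy":0,"wz":0,"gripper":1},{"dx":0,"dy":-0.03,"dz":0.06,"wx":0,"wy":0,"wz":0,"gripper":1},{"dx":0,"dy":-0.044,"dz":0.08,"wx":-0.1,"wy":0,"wz":0,"gripper":1},{"dx":0.01,"dy":-0.045,"dz":0.083,"wx":-0.1,"wy":0,"wz":0,"gripper":1},{"dx":0.025,"dy":-0.045,"dz":0.083,"wx":-0.1,"wy":0,"wz":0,"gripper":1},{"dx":0.035,"dy":-0.045,"dz":0.083,"wx":-0.1,"wy":0,"wz":0,"gripper":1},{"dx":0.039,"dy":-0.045,"dz":0.083,"wx":-0.1,"wy":0,"wz":0,"gripper":1},{"dx":0.039,"dy":-0.045,"dz":0.083,"wx":-0.1,"wy":0,"wz":0,"gripper":1}]}}

```text
clock: 14.45
position: [485.7, -51.2, 82.1]
ee_rot: [-0.485, 0.515, 0.487, 0.513]
contact_force: [1.2, 0.3, -3.6]
gripper_width: 42.3
```

Run:
```python
from h import *
where();print(moveto(fence(35,-28.5,80),down(YF)))
```

```text
rack -134.3 -217.0 82.1 | fence 42.3 -32.5 82.1 | F [ 1.2  0.3 -3.6] g 42.3 yaw 176.7 t 14.45
(array([ 0.002 , -0.004 ,  0.0073]), array([-0.07, -0.02, -0.24]))
```

Next I push to the stop (dz +10 mm, going past nominal) with the block at -29.5 mm off the fence face, moving slowly.

Call:
{"op": "arm_command", "data": {"rows": [{"dx":0,"dy":-0.001,"dz":0.002,"wx":0,"wy":0,"wz":0,"gripper":1},{"dx":0,"dy":-0.002,"dz":0.004,"wx":0,"wy":0,"wz":0,"gripper":1},{"dx":0,"dy":-0.0025,"dz":0.0055,"wx":0,"wy":0,"wz":0,"gripper":1},{"dx":0,"dy":-0.003,"dz":0.0065,"wx":0,"wy":0,"wz":0,"gripper":1},{"dx":0,"dy":-0.003,"dz":0.0075,"wx":0,"wy":0,"wz":0,"gripper":1},{"dx":0,"dy":-0.003,"dz":0.008,"wx":0,"wy":0,"wz":0,"gripper":1},{"dx":0,"dy":-0.003,"dz":0.0085,"wx":0,"wy":0,"wz":0,"gripper":1},{"dx":0,"dy":-0.003,"dz":0.0085,"wx":0,"wy":0,"wz":0,"gripper":1}]}}

```text
clock: 15.25
position: [489.2, -43.7, 82.5]
ee_rot: [-0.485, 0.515, 0.486, 0.513]
contact_force: [-0.3, -6.0, -1.5]
gripper_width: 42.5
```

Run:
```python
from h import *
where();print(moveto(fence(35,-28.5,80),down(YF)))
```

```text
rack -131.2 -209.3 82.5 | fence 34.6 -29.4 82.5 | F [-0.3 -6.  -1.5] g 42.5 yaw 176.7 t 15.25
(array([ 0.0024, -0.0009, -0.0004]), array([-0.07, -0.09, -0.24]))
```

Call:
{"op": "arm_command", "data": {"rows": [{"dx":0.001,"dy":-0.001,"dz":0.0005,"wx":0,"wy":0,"wz":0,"gripper":1},{"dx":0.002,"dy":-0.002,"dz":0.0005,"wx":0,"wy":0,"wz":0,"gripper":1},{"dx":0.003,"dy":-0.0025,"dz":0.0005,"wx":0,"wy":0,"wz":0,"gripper":1},{"dx":0.0035,"dy":-0.0025,"dz":0.0005,"wx":0,"wy":0,"wz":0,"gripper":1},{"dx":0.004,"dy":-0.0025,"dz":0.0005,"wx":0,"wy":0,"wz":0,"gripper":1},{"dx":0.004,"dy":-0.0025,"dz":0.0005,"wx":0,"wy":0,"wz":0,"gripper":1},{"dx":0.004,"dy":-0.0025,"dz":0.0005,"wx":0,"wy":0,"wz":0,"gripper":1},{"dx":0.004,"dy":-0.0025,"dz":0.0005,"wx":0,"wy":0,"wz":0,"gripper":1}]}}

```text
clock: 16.05
position: [489.8, -45.2, 81.5]
ee_rot: [-0.485, 0.517, 0.487, 0.51]
contact_force: [-9.5, -6.7, 21.8]
gripper_width: 42.5
```

Run:
```python
from h import *
where()
```

```text
rack -130.5 -210.7 81.5 | fence 36.0 -28.7 81.5 | F [-9.5 -6.7 21.8] g 42.5 yaw 176.8 t 16.05
```

Call:
{"op": "arm_command", "data": {"rows": [{"dx":-0.001,"dy":0.001,"dz":0,"wx":0,"wy":0,"wz":0,"gripper":1},{"dx":-0.001,"dy":0.001,"dz":0,"wx":0,"wy":0,"wz":0,"gripper":-1},{"dx":-0.001,"dy":0.001,"dz":0,"wx":0,"wy":0,"wz":0,"gripper":-1},{"dx":-0.001,"dy":0.001,"dz":0,"wx":0,"wy":0,"wz":0,"gripper":-1},{"dx":-0.03,"dy":0.001,"dz":0,"wx":0,"wy":0,"wz":0,"gripper":-1},{"dx":-0.07,"dy":0.001,"dz":0.01,"wx":0,"wy":0,"wz":0,"gripper":-1},{"dx":-0.11,"dy":0.001,"dz":0.04,"wx":0,"wy":0,"wz":0,"gripper":-1},{"dx":-0.14,"dy":0.001,"dz":0.06,"wx":0,"wy":0,"wz":0,"gripper":-1}]}}

```text
clock: 16.85
position: [494.3, 16.8, 223.7]
ee_rot: [-0.486, 0.516, 0.486, 0.511]
contact_force: [0.7, 0.5, -0.0]
gripper_width: 85.3
```

Run:
```python
from h import *
where();snap("wrist","w8");crop("w8",250,40,160,150,5,"c15")
```

```text
rack -129.1 -148.6 223.7 | fence -26.1 -27.7 223.7 | F [ 0.7  0.5 -0. ] g 85.3 yaw 176.8 t 16.85
```

View pics/w8.png

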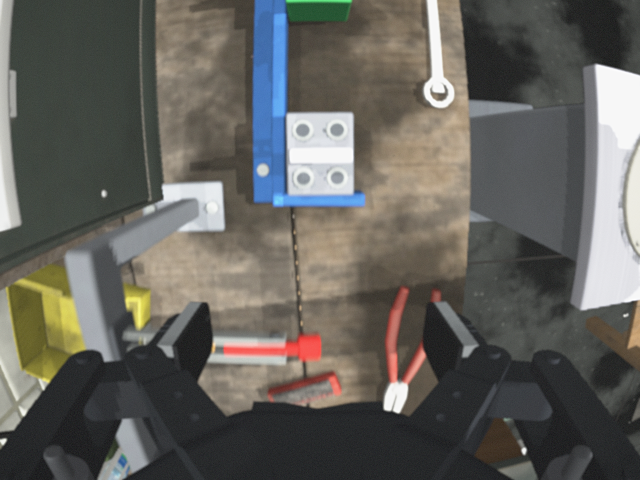

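View pics/c15.png

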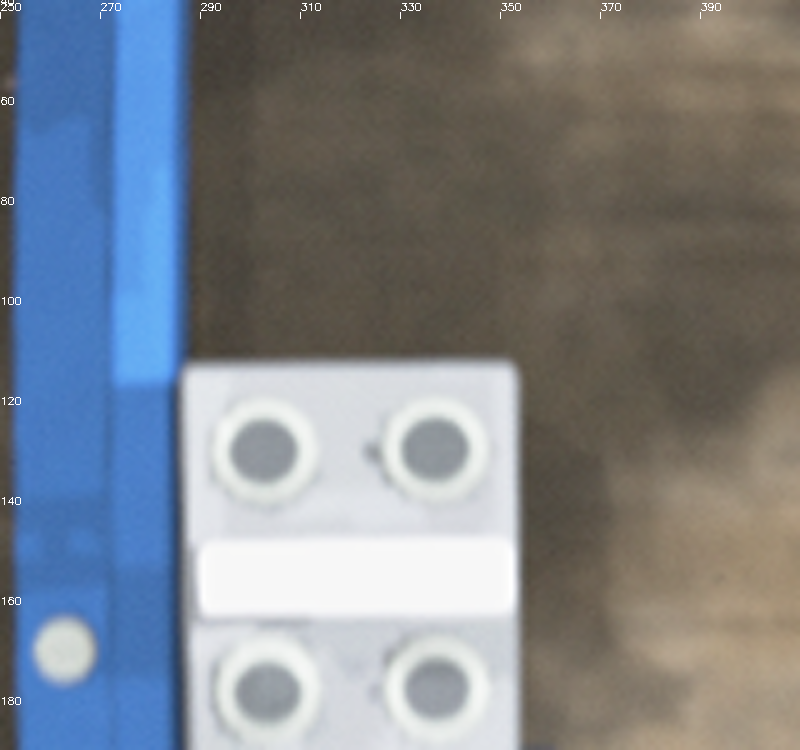

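```bash
cat >> h.py <<'E'
def inF(p):
    c,t=np.cos(FE[2]),np.sin(FE[2]);q=np.asarray(p)[:2]-FE[:2]; return np.array([c*q[0]+t*q[1],-t*q[0]+c*q[1]])
def mF(d,L,z,o=(0,0),s=1):
    Q=np.array([inF(onz(d,(o[0]+u/s,o[1]+v/s),z)) for u,v in L]);print(Q.round(1).tolist(),Q.mean(0).round(1));return Q
E
python3 - <<'E'
from h import *
d=load("w8")
mF(d,[(183,366),(516,362)],54,(250,40),5)
mF(d,[(198,545),(514,538),(514,611),(200,614)],104,(250,40),5)
crop("w8",270,140,120,90,6,"c16")
E
```

```text
[[70.0, -2.9], [70.8, -58.2]] [ 70.4 -30.6]
[[40.1, -8.8], [41.2, -53.1], [30.8, -53.2], [30.3, -9.0]] [ 35.6 -31. ]
```

View pics/c16.png

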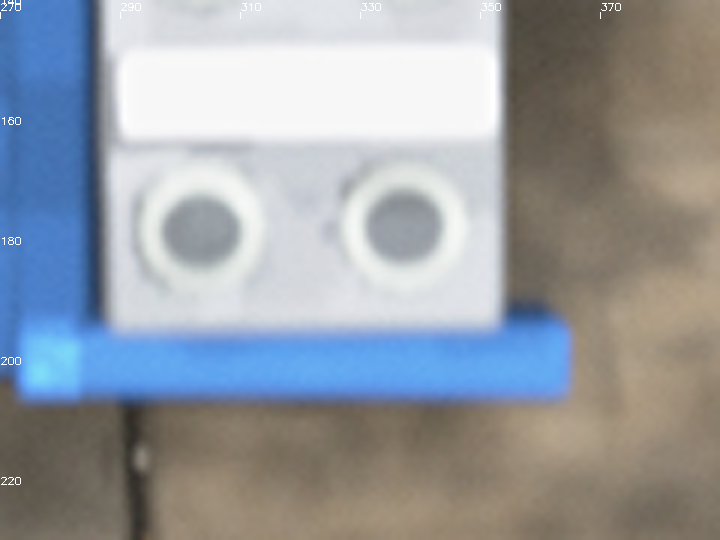

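Run:
```python
from h import *
print(moveto(fence(204.7,-29.3,80),down(YF)))
```

```text
(array([ 0.1491,  0.0064, -0.2328]), array([ 0.21, -0.11,  0.29]))
```

Call:
{"op": "arm_command", "data": {"rows": [{"dx":0,"dy":0,"dz":-0.04,"wx":0,"wy":0,"wz":0.2,"gripper":-1},{"dx":0,"dy":0.002,"dz":-0.08,"wx":0.2,"wy":0,"wz":0.3,"gripper":-1},{"dx":0,"dy":0.003,"dz":-0.12,"wx":0.2,"wy":0,"wz":0.3,"gripper":-1},{"dx":0,"dy":0.004,"dz":-0.16,"wx":0.2,"wy":0,"wz":0.3,"gripper":-1},{"dx":0,"dy":0.005,"dz":-0.2,"wx":0.2,"wy":0,"wz":0.3,"gripper":-1},{"dx":0.02,"dy":0.006,"dz":-0.23,"wx":0.2,"wy":0,"wz":0.3,"gripper":-1},{"dx":0.05,"dy":0.0064,"dz":-0.233,"wx":0.2,"wy":0,"wz":0.3,"gripper":-1},{"dx":0.06,"dy":0.0064,"dz":-0.233,"wx":0.2,"wy":0,"wz":0.3,"gripper":-1}]}}

```text
clock: 17.7
position: [477.4, -214.1, 165.7]
ee_rot: [-0.484, 0.516, 0.487, 0.513]
contact_force: [-0.3, -0.0, -0.3]
gripper_width: 85.6
```

Run:
```python
from h import *
where();print(moveto(fence(204.7,-29.3,80),down(YF)))
```

```text
rack -134.7 -380.0 165.7 | fence 205.3 -31.8 165.7 | F [-0.3 -0.  -0.3] g 85.6 yaw 176.7 t 17.7
(array([ 0.0857, -0.003 ,  0.0007]), array([-0.14, -0.03, -0.35]))
```

Call:
{"op": "arm_command", "data": {"rows": [{"dx":0.03,"dy":-0.003,"dz":0,"wx":0,"wy":0,"wz":-0.2,"gripper":-1},{"dx":0.06,"dy":-0.003,"dz":0,"wx":0,"wy":0,"wz":-0.2,"gripper":-1},{"dx":0.08,"dy":-0.003,"dz":0,"wx":0,"wy":0,"wz":-0.2,"gripper":-1},{"dx":0.085,"dy":-0.003,"dz":0,"wx":0,"wy":0,"wz":-0.2,"gripper":-1},{"dx":0.085,"dy":-0.003,"dz":0,"wx":0,"wy":0,"wz":-0.2,"gripper":0.2},{"dx":0.085,"dy":-0.003,"dz":0,"wx":0,"wy":0,"wz":-0.2,"gripper":1},{"dx":0.085,"dy":-0.003,"dz":0,"wx":0,"wy":0,"wz":-0.2,"gripper":1},{"dx":0.085,"dy":-0.003,"dz":0,"wx":0,"wy":0,"wz":-0.2,"gripper":1}]}}

```text
clock: 18.5
position: [480.9, -214.3, 82.4]
ee_rot: [-0.486, 0.514, 0.485, 0.514]
contact_force: [-1.1, 1.3, 4.7]
gripper_width: 42.5
```

Run:
```python
from h import *
where();print(moveto(fence(110,-31,84),down(YF)))
```

```text
rack -131.2 -380.1 82.4 | fence 205.4 -28.3 82.4 | F [-1.1  1.3  4.7] g 42.5 yaw 176.7 t 18.5
(array([-0.0016,  0.0029,  0.0953]), array([-0.11, -0.05,  0.03]))
```

Call:
{"op": "arm_command", "data": {"rows": [{"dx":-0.005,"dy":0.001,"dz":0,"wx":0,"wy":0,"wz":0,"gripper":1},{"dx":-0.006,"dy":0.002,"dz":0.02,"wx":0,"wy":0,"wz":0,"gripper":1},{"dx":-0.006,"dy":0.003,"dz":0.045,"wx":0,"wy":0,"wz":0,"gripper":1},{"dx":-0.006,"dy":0.003,"dz":0.07,"wx":0,"wy":0,"wz":0,"gripper":1},{"dx":-0.006,"dy":0.003,"dz":0.085,"wx":0,"wy":0,"wz":0,"gripper":1},{"dx":-0.005,"dy":0.003,"dz":0.092,"wx":0,"wy":0,"wz":0,"gripper":1},{"dx":-0.004,"dy":0.003,"dz":0.095,"wx":0,"wy":0,"wz":0,"gripper":1},{"dx":-0.003,"dy":0.003,"dz":0.095,"wx":0,"wy":0,"wz":0,"gripper":1}]}}

```text
clock: 19.3
position: [483.1, -119.3, 85.2]
ee_rot: [-0.486, 0.514, 0.485, 0.514]
contact_force: [-0.4, -0.0, -3.2]
gripper_width: 42.6
```

Run:
```python
from h import *
where();print(moveto(fence(105.5,-30,84),down(YF)))
```

```text
rack -133.6 -285.1 85.2 | fence 110.4 -31.3 85.2 | F [-0.4 -0.  -3.2] g 42.6 yaw 176.7 t 19.3
(array([ 0.0012, -0.0013,  0.0049]), array([-0.11, -0.05,  0.01]))
```

Call:
{"op": "arm_command", "data": {"rows": [{"dx":0.001,"dy":-0.0005,"dz":0.001,"wx":0,"wy":0,"wz":0,"gripper":1},{"dx":0.002,"dy":-0.001,"dz":0.0025,"wx":0,"wy":0,"wz":0,"gripper":1},{"dx":0.002,"dy":-0.0015,"dz":0.004,"wx":0,"wy":0,"wz":0,"gripper":1},{"dx":0.002,"dy":-0.002,"dz":0.005,"wx":0,"wy":0,"wz":0,"gripper":1},{"dx":0.002,"dy":-0.002,"dz":0.006,"wx":0,"wy":0,"wz":0,"gripper":1},{"dx":0.002,"dy":-0.002,"dz":0.007,"wx":0,"wy":0,"wz":0,"gripper":1},{"dx":0.002,"dy":-0.002,"dz":0.007,"wx":0,"wy":0,"wz":0,"gripper":1},{"dx":0.002,"dy":-0.002,"dz":0.007,"wx":0,"wy":0,"wz":0,"gripper":1}]}}

```text
clock: 20.1
position: [484.8, -113.6, 83.4]
ee_rot: [-0.486, 0.515, 0.485, 0.513]
contact_force: [-1.7, -5.9, -1.3]
gripper_width: 42.5
```

Run:
```python
from h import *
where();print(moveto(fence(105.5,-30,84),down(YF)))
```

```text
rack -132.1 -279.3 83.4 | fence 104.6 -29.9 83.4 | F [-1.7 -5.9 -1.3] g 42.5 yaw 176.7 t 20.1
(array([-0.0006,  0.0001, -0.0009]), array([-0.09, -0.15, -0.08]))
```

Call:
{"op": "arm_command", "data": {"rows": [{"dx":0.001,"dy":0,"dz":0.001,"wx":0,"wy":0,"wz":0,"gripper":1},{"dx":0.001,"dy":0,"dz":0.002,"wx":0,"wy":0,"wz":0,"gripper":1},{"dx":0.001,"dy":0,"dz":0.002,"wx":0,"wy":0,"wz":0,"gripper":1},{"dx":0.001,"dy":0,"dz":0.002,"wx":0,"wy":0,"wz":0,"gripper":1},{"dx":0.001,"dy":0,"dz":0.002,"wx":0,"wy":0,"wz":0,"gripper":-1},{"dx":0.001,"dy":0,"dz":0.001,"wx":0,"wy":0,"wz":0,"gripper":-1},{"dx":0.001,"dy":0,"dz":0.0,"wx":0,"wy":0,"wz":0,"gripper":-1},{"dx":0,"dy":0,"dz":0,"wx":0,"wy":0,"wz":0,"gripper":-1}]}}

```text
clock: 20.9
position: [485.3, -113.4, 83.7]
ee_rot: [-0.486, 0.515, 0.485, 0.513]
contact_force: [-0.2, -0.2, 0.0]
gripper_width: 85.3
```

Call:
{"op": "arm_command", "data": {"rows": [{"dx":-0.03,"dy":0,"dz":0,"wx":0,"wy":0,"wz":0,"gripper":-1},{"dx":-0.07,"dy":0,"dz":0,"wx":0,"wy":0,"wz":0,"gripper":-1},{"dx":-0.11,"dy":0,"dz":0.03,"wx":0,"wy":0,"wz":0,"gripper":-1},{"dx":-0.15,"dy":0,"dz":0.06,"wx":0,"wy":0,"wz":0,"gripper":-1},{"dx":-0.16,"dy":0,"dz":0.09,"wx":0,"wy":0,"wz":0,"gripper":-1},{"dx":-0.16,"dy":0,"dz":0.12,"wx":0,"wy":0,"wz":0,"gripper":-1},{"dx":-0.16,"dy":0,"dz":0.13,"wx":0,"wy":0,"wz":0,"gripper":-1},{"dx":-0.16,"dy":0,"dz":0.13,"wx":0,"wy":0,"wz":0,"gripper":-1}]}}

```text
clock: 21.7
position: [492.7, 17.9, 243.3]
ee_rot: [-0.487, 0.514, 0.486, 0.513]
contact_force: [0.4, -0.4, 0.2]
gripper_width: 85.6
```

Run:
```python
from h import *
where();snap("wrist","w9");crop("w9",250,20,130,190,4,"c17")
print(moveto(rack(-150,110,260),down(YR)))
```

```text
rack -130.7 -147.6 243.3 | fence -27.1 -29.3 243.3 | F [ 0.4 -0.4  0.2] g 85.6 yaw 176.9 t 21.7
(array([-0.0176,  0.0209,  0.2583]), array([ 8.962e+01, -1.800e-01,  6.000e-02]))
```

View pics/c17.png

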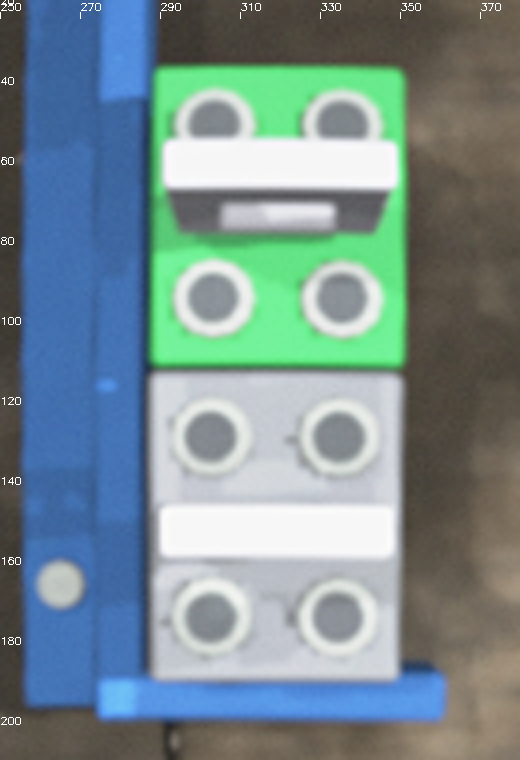

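Call:
{"op": "arm_command", "data": {"rows": [{"dx":-0.02,"dy":0.005,"dz":0.02,"wx":8,"wy":0,"wz":0,"gripper":0},{"dx":-0.03,"dy":0.01,"dz":0.05,"wx":16,"wy":0,"wz":0,"gripper":1},{"dx":-0.03,"dy":0.015,"dz":0.08,"wx":24,"wy":0,"wz":0,"gripper":1},{"dx":-0.03,"dy":0.02,"dz":0.11,"wx":32,"wy":0,"wz":0,"gripper":1},{"dx":-0.03,"dy":0.02,"dz":0.14,"wx":40,"wy":0,"wz":0,"gripper":1},{"dx":-0.03,"dy":0.02,"dz":0.17,"wx":48,"wy":0,"wz":0,"gripper":1},{"dx":-0.03,"dy":0.02,"dz":0.2,"wx":56,"wy":0,"wz":0,"gripper":1},{"dx":-0.03,"dy":0.02,"dz":0.23,"wx":64,"wy":0,"wz":0,"gripper":1}]}}

```text
clock: 22.55
position: [485.7, 247.7, 272.0]
ee_rot: [-0.138, 0.695, 0.136, 0.693]
contact_force: [0.5, -0.1, 0.4]
gripper_width: 0.3
```

Run:
```python
from h import *
where()
print(moveto(rack(-148,110,205),down(YR)))
```

```text
rack -149.0 81.6 272.0 | fence -256.2 -49.1 272.0 | F [ 0.5 -0.1  0.4] g 0.3 yaw 112.4 t 22.55
(array([0.0669, 0.0255, 0.0132]), array([25.2 , -0.17,  0.18]))
```

Call:
{"op": "arm_command", "data": {"rows": [{"dx":0,"dy":0.007,"dz":0.004,"wx":8,"wy":0,"wz":0,"gripper":1},{"dx":0,"dy":0.015,"dz":0.008,"wx":16,"wy":0,"wz":0,"gripper":1},{"dx":0,"dy":0.022,"dz":0.012,"wx":23,"wy":0,"wz":0,"gripper":1},{"dx":0.01,"dy":0.0255,"dz":0.013,"wx":25.2,"wy":0,"wz":0,"gripper":1},{"dx":0.03,"dy":0.0255,"dz":0.013,"wx":25.2,"wy":0,"wz":0,"gripper":1},{"dx":0.05,"dy":0.0255,"dz":0.013,"wx":25.2,"wy":0,"wz":0,"gripper":1},{"dx":0.067,"dy":0.0255,"dz":0.013,"wx":25.2,"wy":0,"wz":0,"gripper":1},{"dx":0.067,"dy":0.0255,"dz":0.013,"wx":25.2,"wy":0,"wz":0,"gripper":1}]}}

```text
clock: 23.35
position: [487.0, 273.6, 201.7]
ee_rot: [0.015, 0.71, -0.021, 0.704]
contact_force: [0.8, -0.1, 0.3]
gripper_width: -0.0
```

Run:
```python
from h import *
where()
print(moveto(rack(-86,110,205),down(YR)))
```

```text
rack -149.0 107.5 201.7 | fence -282.1 -49.3 201.7 | F [ 0.8 -0.1  0.3] g -0.0 yaw 87.1 t 23.35
(array([-0.0037,  0.0026,  0.063 ]), array([-0.12, -0.42,  0.49]))
```

Call:
{"op": "arm_command", "data": {"rows": [{"dx":-0.003,"dy":0.0025,"dz":0.015,"wx":0,"wy":-0.3,"wz":0.3,"gripper":1},{"dx":-0.003,"dy":0.0025,"dz":0.026,"wx":0,"wy":-0.3,"wz":0.3,"gripper":1},{"dx":-0.003,"dy":0.0025,"dz":0.034,"wx":0,"wy":-0.3,"wz":0.3,"gripper":1},{"dx":-0.003,"dy":0.0025,"dz":0.041,"wx":0,"wy":-0.3,"wz":0.3,"gripper":1},{"dx":-0.003,"dy":0.0025,"dz":0.048,"wx":0,"wy":-0.3,"wz":0.3,"gripper":1},{"dx":-0.003,"dy":0.0025,"dz":0.055,"wx":0,"wy":-0.3,"wz":0.3,"gripper":1},{"dx":-0.003,"dy":0.0025,"dz":0.062,"wx":0,"wy":-0.3,"wz":0.3,"gripper":1},{"dx":-0.003,"dy":0.0025,"dz":0.063,"wx":0,"wy":-0.3,"wz":0.3,"gripper":1}]}}

```text
clock: 24.15
position: [551.3, 272.8, 204.3]
ee_rot: [0.017, 0.707, -0.019, 0.706]
contact_force: [-0.3, -0.1, 0.3]
gripper_width: 0.1
```

Call:
{"op": "arm_command", "data": {"rows": [{"dx":-0.03,"dy":0,"dz":0,"wx":0,"wy":0,"wz":0,"gripper":0},{"dx":-0.06,"dy":-0.001,"dz":0.01,"wx":0,"wy":0,"wz":0,"gripper":-1},{"dx":-0.06,"dy":-0.001,"dz":0.02,"wx":0,"wy":0,"wz":0,"gripper":-1},{"dx":-0.06,"dy":-0.001,"dz":0.03,"wx":0,"wy":0,"wz":0,"gripper":-1},{"dx":-0.06,"dy":-0.001,"dz":0.032,"wx":0,"wy":0,"wz":0,"gripper":-1},{"dx":-0.06,"dy":-0.001,"dz":0.032,"wx":0,"wy":0,"wz":0,"gripper":-1},{"dx":-0.06,"dy":-0.001,"dz":0.032,"wx":0,"wy":0,"wz":0,"gripper":-1},{"dx":-0.06,"dy":-0.001,"dz":0.032,"wx":0,"wy":0,"wz":0,"gripper":-1}]}}

```text
clock: 24.95
position: [582.9, 270.3, 263.8]
ee_rot: [0.017, 0.708, -0.019, 0.706]
contact_force: [-0.4, -0.2, 0.3]
gripper_width: 85.6
```

Run:
```python
from h import *
where();print(moveto(rack(-53,110,183),down(YR)))
d=snap("wrist","w10")
print(proj(d,[rack(-57,88,210),rack(-57,132,210),rack(-47,88,210),rack(-47,132,210)]).round(0))
crop("w10",250,120,140,200,4,"c18")
```

```text
rack -53.0 108.9 263.8 | fence -284.1 46.7 263.8 | F [-0.4 -0.2  0.3] g 85.6 yaw 87.1 t 24.95
(array([0.0808, 0.0013, 0.0002]), array([-0.14, -0.11,  0.21]))
[[281. 262.]
 [360. 262.]
 [282. 279.]
 [359. 279.]]
```

View pics/c18.png

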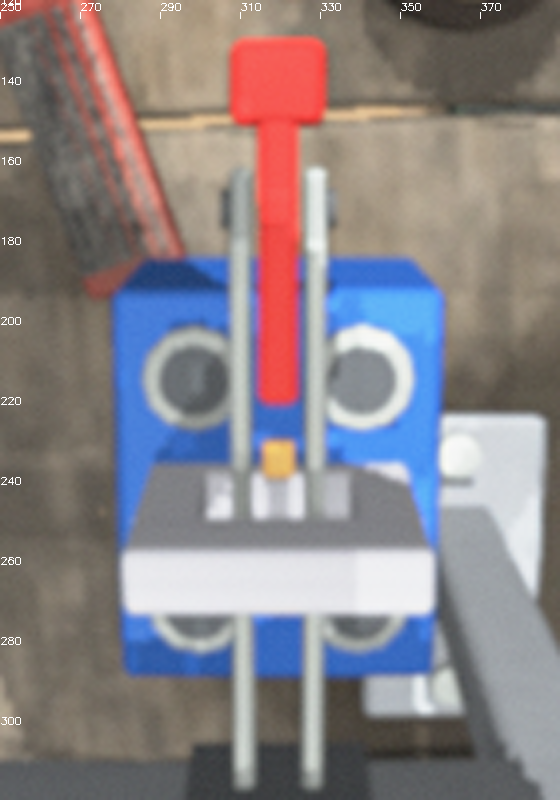

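Call:
{"op": "arm_command", "data": {"rows": [{"dx":0.025,"dy":0.0005,"dz":-0.002,"wx":0,"wy":0,"wz":0,"gripper":-1},{"dx":0.05,"dy":0.0005,"dz":-0.003,"wx":0,"wy":0,"wz":0,"gripper":-1},{"dx":0.07,"dy":0.0005,"dz":-0.003,"wx":0,"wy":0,"wz":0,"gripper":-1},{"dx":0.08,"dy":0.0005,"dz":-0.003,"wx":0,"wy":0,"wz":0,"gripper":-1},{"dx":0.08,"dy":0.0005,"dz":-0.003,"wx":0,"wy":0,"wz":0,"gripper":-1},{"dx":0.08,"dy":0.0005,"dz":-0.003,"wx":0,"wy":0,"wz":0,"gripper":0.3},{"dx":0.08,"dy":0.0005,"dz":-0.003,"wx":0,"wy":0,"wz":0,"gripper":1},{"dx":0.08,"dy":0.0005,"dz":-0.003,"wx":0,"wy":0,"wz":0,"gripper":1}]}}

```text
clock: 25.8
position: [580.3, 271.1, 185.3]
ee_rot: [0.017, 0.707, -0.019, 0.707]
contact_force: [-1.3, 0.3, 3.1]
gripper_width: 43.9
```

Call:
{"op": "arm_command", "data": {"rows": [{"dx":-0.004,"dy":0,"dz":0,"wx":0,"wy":0,"wz":0,"gripper":1},{"dx":-0.008,"dy":0,"dz":0,"wx":0,"wy":0,"wz":0,"gripper":1},{"dx":-0.008,"dy":0,"dz":0,"wx":0,"wy":0,"wz":0,"gripper":1},{"dx":-0.008,"dy":0,"dz":-0.01,"wx":0,"wy":0,"wz":0,"gripper":1},{"dx":-0.008,"dy":0,"dz":-0.02,"wx":0,"wy":0,"wz":0,"gripper":1},{"dx":-0.008,"dy":0,"dz":-0.03,"wx":0,"wy":0,"wz":0,"gripper":1},{"dx":-0.008,"dy":0,"dz":-0.04,"wx":0,"wy":0,"wz":0,"gripper":1},{"dx":-0.008,"dy":0,"dz":-0.05,"wx":0,"wy":0,"wz":0,"gripper":1}]}}

```text
clock: 26.6
position: [529.2, 273.7, 193.4]
ee_rot: [0.017, 0.707, -0.019, 0.707]
contact_force: [0.2, 1.5, -3.7]
gripper_width: 42.9
```

Run:
```python
from h import *
where()
print(moveto(rack(-175,110,193),down(YR)))
```

```text
rack -106.8 109.8 193.4 | fence -284.6 -7.1 193.4 | F [ 0.2  1.5 -3.7] g 42.9 yaw 87.1 t 26.6
(array([ 0.0004,  0.0001, -0.0682]), array([-0.12,  0.01,  0.11]))
```

Call:
{"op": "arm_command", "data": {"rows": [{"dx":0,"dy":0,"dz":-0.01,"wx":0,"wy":0,"wz":0,"gripper":1},{"dx":0,"dy":0,"dz":-0.02,"wx":0,"wy":0,"wz":0,"gripper":1},{"dx":0,"dy":0,"dz":-0.03,"wx":0,"wy":0,"wz":0,"gripper":1},{"dx":0,"dy":0,"dz":-0.04,"wx":0,"wy":0,"wz":0,"gripper":1},{"dx":0,"dy":0,"dz":-0.05,"wx":0,"wy":0,"wz":0,"gripper":1},{"dx":0,"dy":0,"dz":-0.06,"wx":0,"wy":0,"wz":0,"gripper":1},{"dx":0,"dy":0,"dz":-0.068,"wx":0,"wy":0,"wz":0,"gripper":1},{"dx":0,"dy":0,"dz":-0.075,"wx":0,"wy":0,"wz":0,"gripper":1}]}}

```text
clock: 27.4
position: [453.7, 277.6, 193.4]
ee_rot: [0.017, 0.707, -0.019, 0.707]
contact_force: [0.5, 0.4, -4.2]
gripper_width: 42.7
```

Run:
```python
from h import *
where();s=arm.read_state();print(s["joints"].round(2))
print(moveto(fence(190,-33,240),down(YF)))
```

```text
rack -182.4 109.9 193.4 | fence -284.3 -82.7 193.4 | F [ 0.5  0.4 -4.2] g 42.7 yaw 87.1 t 27.4
[ 0.86  0.26 -0.28  0.   -1.04 -2.48]
(array([-0.0457, -0.4746,  0.0476]), array([-8.973e+01, -7.000e-02,  1.000e-01]))
```

Call:
{"op": "arm_command", "data": {"rows": [{"dx":-0.03,"dy":0,"dz":0,"wx":0,"wy":0,"wz":0,"gripper":1},{"dx":-0.06,"dy":-0.02,"dz":0,"wx":-5,"wy":0,"wz":0,"gripper":1},{"dx":-0.09,"dy":-0.05,"dz":-0.01,"wx":-12,"wy":0,"wz":0,"gripper":1},{"dx":-0.105,"dy":-0.09,"dz":-0.01,"wx":-20,"wy":0,"wz":0,"gripper":1},{"dx":-0.105,"dy":-0.13,"dz":-0.01,"wx":-28,"wy":0,"wz":0,"gripper":1},{"dx":-0.105,"dy":-0.17,"dz":-0.01,"wx":-36,"wy":0,"wz":0,"gripper":1},{"dx":-0.105,"dy":-0.21,"dz":-0.005,"wx":-44,"wy":0,"wz":0,"gripper":1},{"dx":-0.105,"dy":-0.25,"dz":0,"wx":-52,"wy":0,"wz":0,"gripper":1}]}}

```text
clock: 28.2
position: [440.3, 29.2, 299.3]
ee_rot: [-0.293, 0.643, 0.292, 0.644]
contact_force: [1.5, 1.1, -3.7]
gripper_width: 42.5
```

Run:
```python
from h import *
where();s=arm.read_state();print(s["joints"].round(2))
print(moveto(fence(190,-33,220),down(YF)))
```

```text
rack -183.6 -138.8 299.3 | fence -35.5 -82.3 299.3 | F [ 1.5  1.1 -3.7] g 42.5 yaw 138.9 t 28.2
[ 0.44  0.02 -0.29  0.   -1.26 -1.16]
(array([ 0.0796, -0.1773, -0.1477]), array([-37.89,  -0.04,   0.11]))
```

Call:
{"op": "arm_command", "data": {"rows": [{"dx":0,"dy":-0.025,"dz":-0.02,"wx":-7,"wy":0,"wz":0,"gripper":1},{"dx":0,"dy":-0.055,"dz":-0.045,"wx":-14,"wy":0,"wz":0,"gripper":1},{"dx":0,"dy":-0.085,"dz":-0.07,"wx":-21,"wy":0,"wz":0,"gripper":1},{"dx":0.02,"dy":-0.115,"dz":-0.095,"wx":-28,"wy":0,"wz":0,"gripper":1},{"dx":0.04,"dy":-0.145,"dz":-0.12,"wx":-34,"wy":0,"wz":0,"gripper":1},{"dx":0.07,"dy":-0.172,"dz":-0.145,"wx":-37.9,"wy":0,"wz":0,"gripper":1},{"dx":0.08,"dy":-0.177,"dz":-0.148,"wx":-37.9,"wy":0,"wz":0,"gripper":1},{"dx":0.08,"dy":-0.177,"dz":-0.148,"wx":-37.9,"wy":0,"wz":0,"gripper":1}]}}

```text
clock: 29.0
position: [475.3, -199.5, 217.4]
ee_rot: [-0.484, 0.515, 0.486, 0.513]
contact_force: [-0.3, -0.2, -3.5]
gripper_width: 42.4
```

Run:
```python
from h import *
where()
print(moveto(fence(182,-32,90),down(YF)))
```

```text
rack -137.5 -365.5 217.4 | fence 190.9 -34.7 217.4 | F [-0.3 -0.2 -3.5] g 42.4 yaw 176.6 t 29.0
(array([ 0.1274, -0.0031,  0.009 ]), array([-0.17, -0.04, -0.2 ]))
```

Call:
{"op": "arm_command", "data": {"rows": [{"dx":0.03,"dy":-0.001,"dz":0.003,"wx":0,"wy":0,"wz":0,"gripper":1},{"dx":0.06,"dy":-0.003,"dz":0.006,"wx":-0.2,"wy":0,"wz":-0.2,"gripper":1},{"dx":0.09,"dy":-0.003,"dz":0.009,"wx":-0.2,"wy":0,"wz":-0.2,"gripper":1},{"dx":0.115,"dy":-0.003,"dz":0.009,"wx":-0.2,"wy":0,"wz":-0.2,"gripper":1},{"dx":0.13,"dy":-0.003,"dz":0.009,"wx":-0.2,"wy":0,"wz":-0.2,"gripper":1},{"dx":0.134,"dy":-0.003,"dz":0.009,"wx":-0.2,"wy":0,"wz":-0.2,"gripper":1},{"dx":0.134,"dy":-0.003,"dz":0.009,"wx":-0.2,"wy":0,"wz":-0.2,"gripper":1},{"dx":0.134,"dy":-0.003,"dz":0.009,"wx":-0.2,"wy":0,"wz":-0.2,"gripper":1}]}}

```text
clock: 29.8
position: [479.8, -190.4, 85.1]
ee_rot: [-0.488, 0.513, 0.485, 0.514]
contact_force: [-0.8, 0.3, -3.5]
gripper_width: 42.7
```

Run:
```python
from h import *
where()
print(moveto(fence(175,-30,82),down(YF)))
```

```text
rack -133.4 -356.3 85.1 | fence 181.6 -30.6 85.1 | F [-0.8  0.3 -3.5] g 42.7 yaw 176.9 t 29.8
(array([ 0.0031, -0.0006,  0.0066]), array([ 0.1 , -0.07,  0.2 ]))
```

Call:
{"op": "arm_command", "data": {"rows": [{"dx":0.002,"dy":0,"dz":0.002,"wx":0,"wy":0,"wz":0,"gripper":1},{"dx":0.003,"dy":0,"dz":0.0035,"wx":0,"wy":0,"wz":0,"gripper":1},{"dx":0.004,"dy":0,"dz":0.005,"wx":0,"wy":0,"wz":0,"gripper":1},{"dx":0.0045,"dy":0,"dz":0.0065,"wx":0,"wy":0,"wz":0,"gripper":1},{"dx":0.0045,"dy":0,"dz":0.008,"wx":0,"wy":0,"wz":0,"gripper":1},{"dx":0.0045,"dy":0,"dz":0.009,"wx":0,"wy":0,"wz":0,"gripper":1},{"dx":0.0045,"dy":0,"dz":0.01,"wx":0,"wy":0,"wz":0,"gripper":1},{"dx":0.0045,"dy":0,"dz":0.01,"wx":0,"wy":0,"wz":0,"gripper":1}]}}

```text
clock: 30.6
position: [480.7, -183.5, 82.0]
ee_rot: [-0.489, 0.513, 0.484, 0.513]
contact_force: [-1.2, -15.9, 1.0]
gripper_width: 42.5
```

Run:
```python
from h import *
where()
```

```text
rack -132.8 -349.3 82.0 | fence 174.6 -30.1 82.0 | F [ -1.2 -15.9   1. ] g 42.5 yaw 177.0 t 30.6
```

Call:
{"op": "arm_command", "data": {"rows": [{"dx":0.0005,"dy":0,"dz":0.001,"wx":0,"wy":0,"wz":0,"gripper":1},{"dx":0.001,"dy":0,"dz":0,"wx":0,"wy":0,"wz":0,"gripper":1},{"dx":0.001,"dy":0,"dz":0,"wx":0,"wy":0,"wz":0,"gripper":-1},{"dx":0.001,"dy":0,"dz":0,"wx":0,"wy":0,"wz":0,"gripper":-1},{"dx":0,"dy":0,"dz":0,"wx":0,"wy":0,"wz":0,"gripper":-1},{"dx":-0.03,"dy":0,"dz":0,"wx":0,"wy":0,"wz":0,"gripper":-1},{"dx":-0.07,"dy":0,"dz":0,"wx":0,"wy":0,"wz":0,"gripper":-1},{"dx":-0.11,"dy":0,"dz":0.03,"wx":0,"wy":0,"wz":0,"gripper":-1}]}}

```text
clock: 31.4
position: [481.8, -153.8, 193.1]
ee_rot: [-0.488, 0.514, 0.483, 0.513]
contact_force: [1.3, 1.7, 0.2]
gripper_width: 85.1
```

Call:
{"op": "arm_command", "data": {"rows": [{"dx":-0.02,"dy":0,"dz":0.03,"wx":0,"wy":0,"wz":0,"gripper":-1},{"dx":-0.05,"dy":0,"dz":0.06,"wx":0,"wy":0,"wz":0,"gripper":-1},{"dx":-0.06,"dy":0,"dz":0.1,"wx":0,"wy":0,"wz":0,"gripper":-1},{"dx":-0.06,"dy":0,"dz":0.14,"wx":0,"wy":0,"wz":0,"gripper":-1},{"dx":-0.06,"dy":0,"dz":0.16,"wx":0,"wy":0,"wz":0,"gripper":-1},{"dx":-0.06,"dy":0,"dz":0.17,"wx":0,"wy":0,"wz":0,"gripper":-1},{"dx":-0.06,"dy":0,"dz":0.17,"wx":0,"wy":0,"wz":0,"gripper":-1},{"dx":-0.06,"dy":0,"dz":0.17,"wx":0,"wy":0,"wz":0,"gripper":-1}]}}

```text
clock: 32.2
position: [491.0, 15.9, 252.0]
ee_rot: [-0.488, 0.515, 0.483, 0.513]
contact_force: [-0.2, -0.4, 0.5]
gripper_width: 85.4
```

Run:
```python
from h import *
where();snap("wrist","w11");crop("w11",240,0,140,240,3,"c19")
print(moveto(rack(-139,-110,260),down(YR)))
```

```text
rack -132.4 -149.7 252.0 | fence -25.0 -31.0 252.0 | F [-0.2 -0.4  0.5] g 85.4 yaw 176.8 t 32.2
(array([-0.0083,  0.0069,  0.0399]), array([89.56, -0.14,  0.44]))
```

View pics/c19.png

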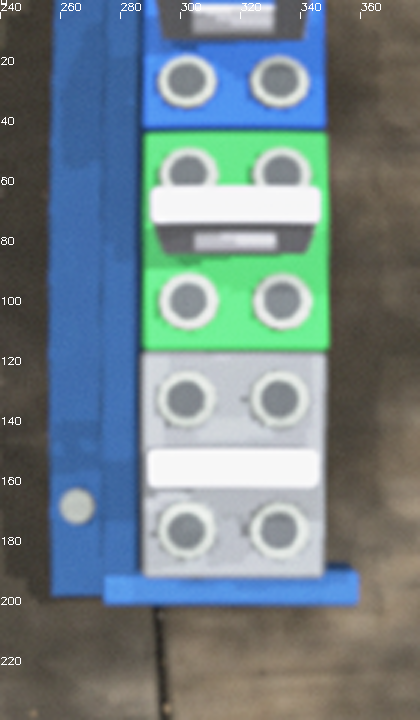

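Call:
{"op": "arm_command", "data": {"rows": [{"dx":-0.01,"dy":0.001,"dz":0.005,"wx":8,"wy":0,"wz":0,"gripper":0},{"dx":-0.01,"dy":0.002,"dz":0.01,"wx":16,"wy":0,"wz":0,"gripper":1},{"dx":-0.01,"dy":0.003,"dz":0.015,"wx":24,"wy":0,"wz":0,"gripper":1},{"dx":-0.01,"dy":0.004,"dz":0.02,"wx":32,"wy":0,"wz":0,"gripper":1},{"dx":-0.01,"dy":0.005,"dz":0.025,"wx":40,"wy":0,"wz":0,"gripper":1},{"dx":-0.01,"dy":0.006,"dz":0.03,"wx":48,"wy":0,"wz":0,"gripper":1},{"dx":-0.01,"dy":0.007,"dz":0.035,"wx":56,"wy":0,"wz":0,"gripper":1},{"dx":-0.01,"dy":0.007,"dz":0.04,"wx":64,"wy":0,"wz":0,"gripper":1}]}}

```text
clock: 33.05
position: [486.1, 54.9, 261.6]
ee_rot: [-0.139, 0.693, 0.134, 0.694]
contact_force: [-0.1, 0.1, 0.3]
gripper_width: 0.0
```

Run:
```python
from h import *
where()
print(moveto(rack(-132,-110,205),down(YR)))
```

```text
rack -139.1 -110.9 261.6 | fence -63.7 -38.0 261.6 | F [-0.1  0.1  0.3] g 0.0 yaw 112.3 t 33.05
(array([ 0.0566, -0.0017,  0.0068]), array([25.11,  0.09,  0.42]))
```

Call:
{"op": "arm_command", "data": {"rows": [{"dx":0,"dy":-0.001,"dz":0.003,"wx":8,"wy":0,"wz":0,"gripper":1},{"dx":0,"dy":-0.0017,"dz":0.0068,"wx":16,"wy":0,"wz":0.2,"gripper":1},{"dx":0,"dy":-0.0017,"dz":0.0068,"wx":23,"wy":0,"wz":0.4,"gripper":1},{"dx":0.02,"dy":-0.0017,"dz":0.0068,"wx":25.1,"wy":0,"wz":0.4,"gripper":1},{"dx":0.04,"dy":-0.0017,"dz":0.0068,"wx":25.1,"wy":0,"wz":0.4,"gripper":1},{"dx":0.055,"dy":-0.0017,"dz":0.0068,"wx":25.1,"wy":0,"wz":0.4,"gripper":1},{"dx":0.055,"dy":-0.0017,"dz":0.0068,"wx":25.1,"wy":0,"wz":0.4,"gripper":1},{"dx":0.055,"dy":-0.0017,"dz":0.0068,"wx":25.1,"wy":0,"wz":0.4,"gripper":1}]}}

```text
clock: 33.85
position: [493.5, 54.7, 206.9]
ee_rot: [0.017, 0.706, -0.018, 0.707]
contact_force: [0.7, 0.4, -0.4]
gripper_width: -0.1
```

Run:
```python
from h import *
where();print(moveto(rack(-132,-110,163),down(YR)))
snap("side","s12");crop("s12",230,130,160,120,5,"c20")
```

```text
rack -131.7 -110.8 206.9 | fence -63.9 -30.6 206.9 | F [ 0.7  0.4 -0.4] g -0.1 yaw 87.1 t 33.85
(array([ 0.0439,  0.0008, -0.0004]), array([-0.05,  0.1 ,  0.02]))
```

View pics/c20.png

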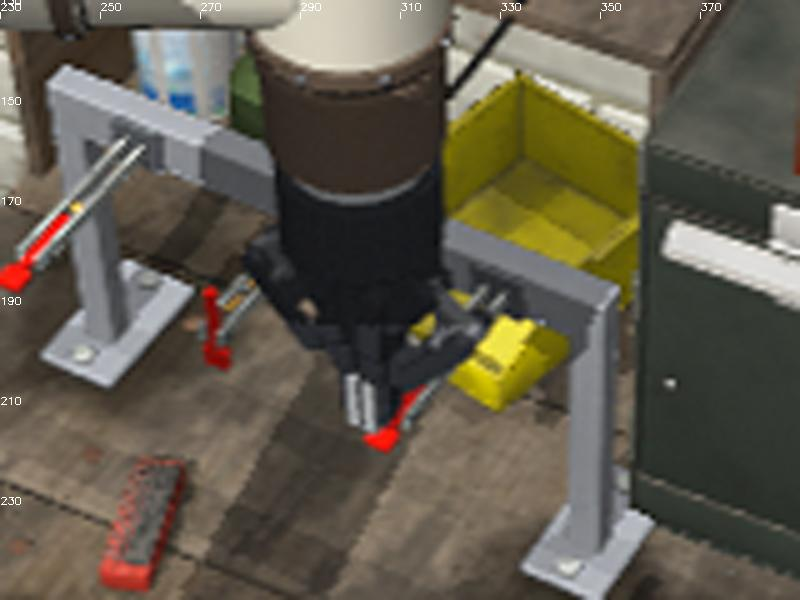

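Call:
{"op": "arm_command", "data": {"rows": [{"dx":0.01,"dy":0.001,"dz":0,"wx":0,"wy":0,"wz":0,"gripper":1},{"dx":0.016,"dy":0.001,"dz":0,"wx":0,"wy":0,"wz":0,"gripper":1},{"dx":0.022,"dy":0.001,"dz":0,"wx":0,"wy":0,"wz":0,"gripper":1},{"dx":0.028,"dy":0.001,"dz":0,"wx":0,"wy":0,"wz":0,"gripper":1},{"dx":0.034,"dy":0.001,"dz":0,"wx":0,"wy":0,"wz":0,"gripper":1},{"dx":0.04,"dy":0.001,"dz":0,"wx":0,"wy":0,"wz":0,"gripper":1},{"dx":0.044,"dy":0.001,"dz":0,"wx":0,"wy":0,"wz":0,"gripper":1},{"dx":0.044,"dy":0.001,"dz":0,"wx":0,"wy":0,"wz":0,"gripper":1}]}}

```text
clock: 34.7
position: [493.4, 55.8, 162.4]
ee_rot: [0.017, 0.707, -0.018, 0.707]
contact_force: [0.2, -0.7, -0.2]
gripper_width: 0.0
```

Run:
```python
from h import *
where();print(moveto(rack(-132,110,163),down(YR)))
snap("scene","sc12");crop("sc12",170,200,160,120,5,"c20")
```

```text
rack -131.9 -109.7 162.4 | fence -65.0 -30.8 162.4 | F [ 0.2 -0.7 -0.2] g 0.0 yaw 87.2 t 34.7
(array([-8.000e-04,  2.197e-01, -2.000e-04]), array([-0.04,  0.05,  0.04]))
```

View pics/c20.png

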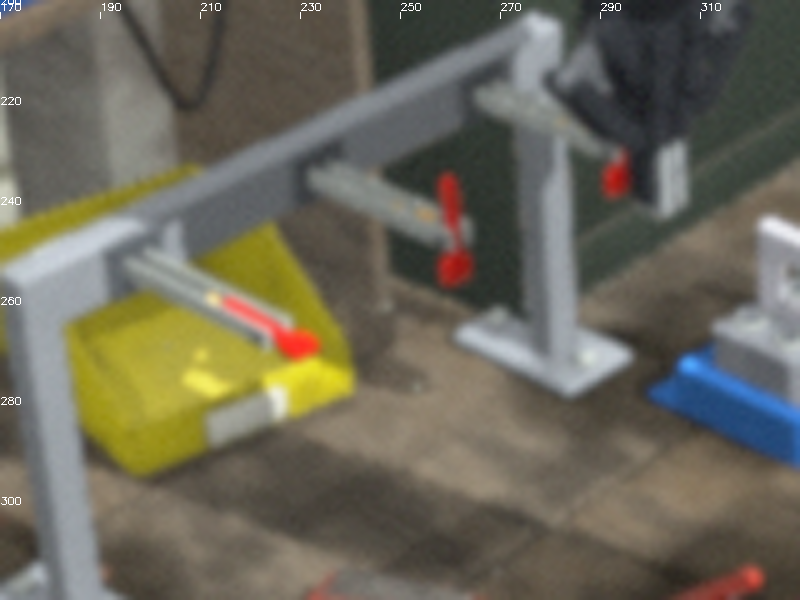

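Call:
{"op": "arm_command", "data": {"rows": [{"dx":0,"dy":0,"dz":-0.02,"wx":0,"wy":0,"wz":0,"gripper":1},{"dx":-0.03,"dy":0,"dz":-0.03,"wx":0,"wy":0,"wz":0,"gripper":1},{"dx":-0.06,"dy":0.03,"dz":-0.04,"wx":0,"wy":0,"wz":0,"gripper":1},{"dx":-0.07,"dy":0.07,"dz":-0.04,"wx":0,"wy":0,"wz":0,"gripper":1},{"dx":-0.07,"dy":0.11,"dz":-0.04,"wx":0,"wy":0,"wz":0,"gripper":1},{"dx":-0.07,"dy":0.15,"dz":-0.04,"wx":0,"wy":0,"wz":0,"gripper":1},{"dx":-0.07,"dy":0.19,"dz":-0.03,"wx":0,"wy":0,"wz":0,"gripper":1},{"dx":-0.06,"dy":0.219,"dz":-0.01,"wx":0,"wy":0,"wz":0,"gripper":1}]}}

```text
clock: 35.55
position: [494.9, 278.2, 224.7]
ee_rot: [0.017, 0.705, -0.016, 0.709]
contact_force: [-0.1, 0.5, 1.2]
gripper_width: -0.0
```

Run:
```python
from h import *
where();print(moveto(rack(-132,110,205),down(YR)))
```

```text
rack -141.3 112.5 224.7 | fence -287.1 -41.6 224.7 | F [-0.1  0.5  1.2] g -0.0 yaw 87.3 t 35.55
(array([ 0.0197, -0.0026,  0.0092]), array([ 0.14,  0.29, -0.15]))
```

Call:
{"op": "arm_command", "data": {"rows": [{"dx":0,"dy":-0.0026,"dz":0.009,"wx":0,"wy":0.2,"wz":0,"gripper":1},{"dx":0,"dy":-0.0026,"dz":0.009,"wx":0,"wy":0.2,"wz":0,"gripper":1},{"dx":0.02,"dy":-0.0026,"dz":0.009,"wx":0,"wy":0.2,"wz":0,"gripper":1},{"dx":0.035,"dy":-0.0026,"dz":0.009,"wx":0,"wy":0.2,"wz":0,"gripper":1},{"dx":0.045,"dy":-0.0026,"dz":0.009,"wx":0,"wy":0.2,"wz":0,"gripper":1},{"dx":0.054,"dy":-0.0026,"dz":0.009,"wx":0,"wy":0.2,"wz":0,"gripper":1},{"dx":0.062,"dy":-0.0026,"dz":0.009,"wx":0,"wy":0.2,"wz":0,"gripper":1},{"dx":0.062,"dy":-0.0026,"dz":0.009,"wx":0,"wy":0.2,"wz":0,"gripper":1}]}}

```text
clock: 36.35
position: [503.1, 274.2, 161.5]
ee_rot: [0.017, 0.707, -0.016, 0.707]
contact_force: [0.1, 0.4, 0.5]
gripper_width: -0.1
```

Call:
{"op": "arm_command", "data": {"rows": [{"dx":0,"dy":0,"dz":-0.02,"wx":0,"wy":0,"wz":0,"gripper":1},{"dx":-0.03,"dy":0,"dz":-0.04,"wx":0,"wy":0,"wz":0,"gripper":1},{"dx":-0.06,"dy":-0.03,"dz":-0.06,"wx":0,"wy":0,"wz":0,"gripper":1},{"dx":-0.1,"dy":-0.06,"dz":-0.06,"wx":0,"wy":0,"wz":0,"gripper":1},{"dx":-0.14,"dy":-0.09,"dz":-0.06,"wx":0,"wy":0,"wz":0,"gripper":-0.5},{"dx":-0.18,"dy":-0.12,"dz":-0.06,"wx":0,"wy":0,"wz":0,"gripper":-1},{"dx":-0.22,"dy":-0.15,"dz":-0.06,"wx":0,"wy":0,"wz":0,"gripper":-1},{"dx":-0.25,"dy":-0.18,"dz":-0.06,"wx":0,"wy":0,"wz":0,"gripper":-1}]}}

```text
clock: 37.15
position: [434.5, 95.6, 414.7]
ee_rot: [0.018, 0.706, -0.016, 0.708]
contact_force: [1.0, 0.4, 0.6]
gripper_width: 58.0
```

Run:
```python
from h import *
where()
for n in("scene","side","wrist"): snap(n,n+"13")
crop("side13",220,130,160,120,5,"c21");crop("side13",310,230,150,110,5,"c22")
```

```text
rack -192.7 -72.8 414.7 | fence -101.4 -91.8 414.7 | F [1.  0.4 0.6] g 58.0 yaw 87.3 t 37.15
```

View pics/wrist13.png

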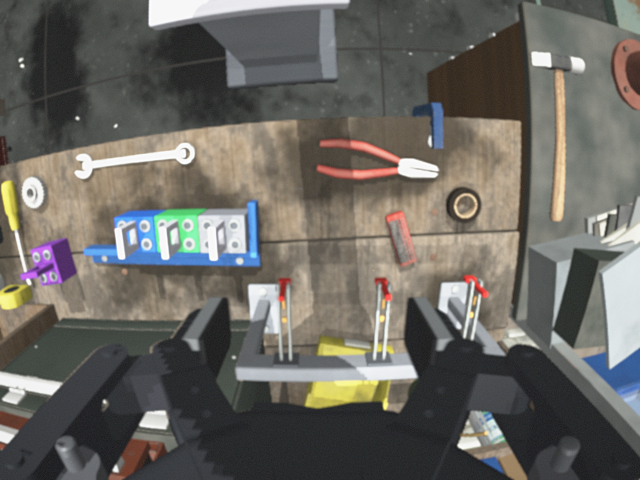

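View pics/c21.png

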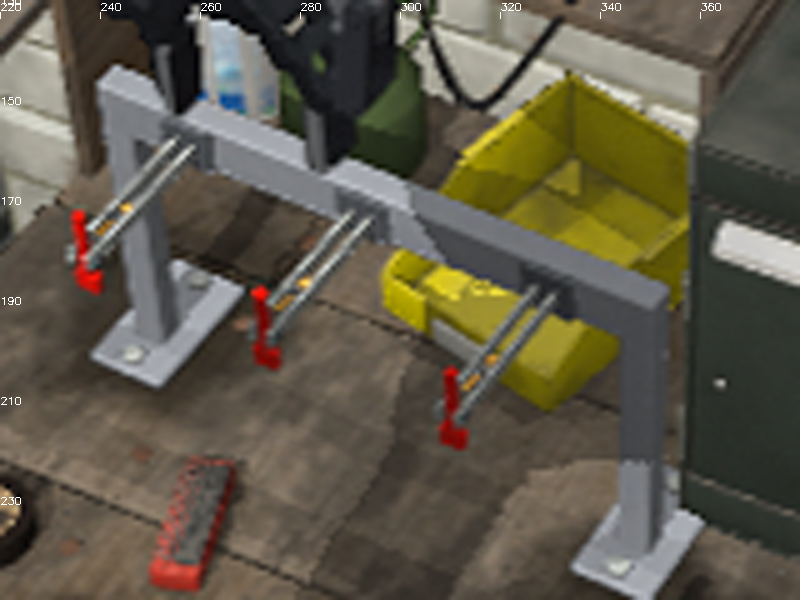

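View pics/c22.png

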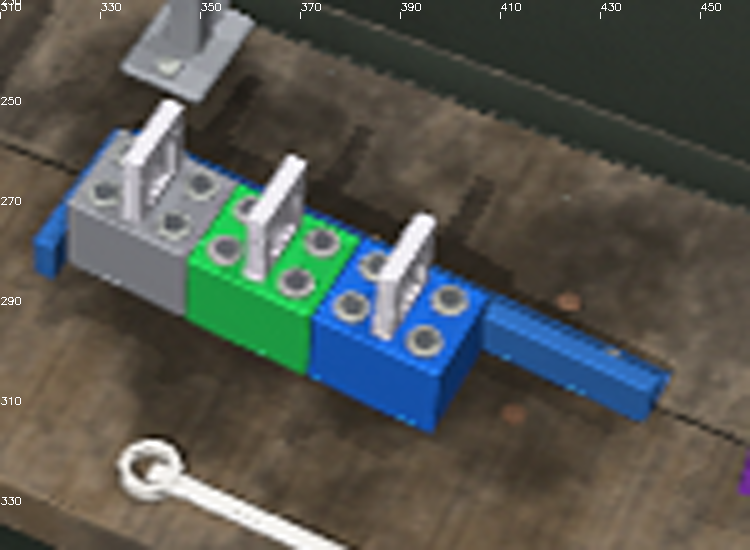

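Run:
```python
from h import *
for n in ("wrist13","side13"):
    d=load(n); im=cv2.resize(cv2.imread(f"pics/{n}.png"),None,fx=5,fy=5,interpolation=cv2.INTER_CUBIC)
    for x0 in (0,70,140):
        for z in (54,):
            P=[fence(x0+a,-30.3+b,z) for a,b in((0,-28),(70,-28),(70,28),(0,28))]
            cv2.polylines(im,[(proj(d,P)*5+2).astype(int)],True,(0,0,255),1)
    c=(proj(d,[fence(105,-28,50)])[0]*5).astype(int); x=max(0,c[0]-400);y=max(0,c[1]-250)
    cv2.imwrite(f"pics/f_{n}.png",im[y:y+500,x:x+800])
```

```text
(no output)
```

View pics/f_wrist13.png

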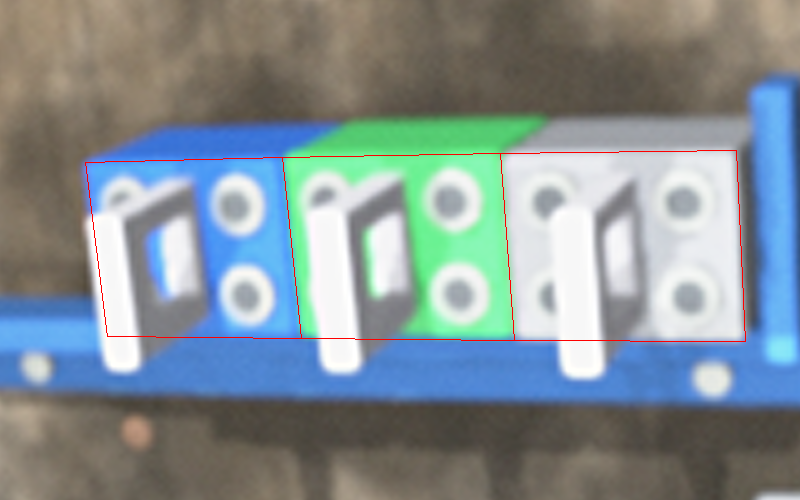

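View pics/f_side13.png

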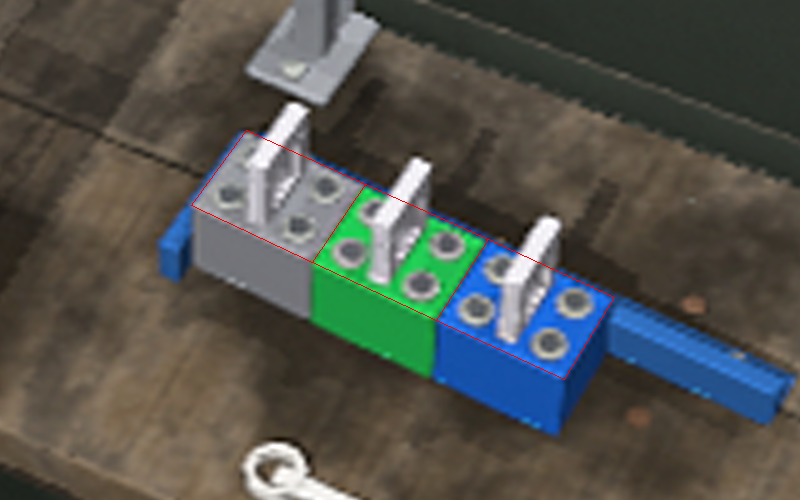

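The ideal-slot outlines match all three blocks to about 1 mm in both views. All keepers are upright, nothing is held, and the other tools are in place. I'm handing in.

Run:
```python
from h import *
arm.job_done();where()
```

```text
the job is handed in; nothing more can be done
the job is handed in; nothing more can be done
```

The job is handed in. Green and blue were the only blocks on the rack; the middle peg was empty and no orange block was present. Both came off after I snapped their keepers open. They now stand with the grey block against the fence in the order grey, green, blue, counting from the end stop.

- **Keepers:** I pressed both opened keepers shut again. The side and wrist views show all three levers upright; there is no joint reading to confirm the angles.
- **Row position:** In the last wrist and side pictures the outlines of the ideal slots fit all three blocks to about 1 mm. The outlines sat about 2 mm off the fence face. No gaps showed, and I had pressed the row against the stop with about 16 N.
- **Other tools:** The spanner, pliers, tape and hex keys looked undisturbed, and the gripper was empty and clear of everything.
- **Surprises:** The grey block was knocked about 45 mm aside early on. I found it again in the wrist picture and docked it first. While docking, it briefly pressed on the bench with about 22 N, but it stood flat after release.
- **Not checked:** The state could not be read after hand-in, so the final second at rest is unconfirmed.

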